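# Sort look-alike sample canisters by weight into a socket block

## Task

The three canisters look alike, but one is empty, one has an aluminium core and one a steel core: lift each a little to judge its weight, then set the empty one in the well with one stud, the aluminium-cored one in the well with two studs and the steel-cored one in the well with three. Press each firmly down until its foot plate is on the bottom stop, never with more than 25 N on the block, and let go, leaving it upright. Use the canisters, not the fingers, to push the plates down, do not tip a canister over, and leave the glassware and other things where they are.

Things in the scene. Friction and masses are not known exactly. Their poses are not given: they have to be found in the camera images.
- block: white plastic socket block fixed to the bench, 235 x 105 mm and 50 mm tall; origin under its centre, z up. A row of three round wells runs along its x, at x = -75, 0 and +75 mm, y = 0. On the +y margin of its top each well has small round dark studs (9 mm wide, 4 mm high): one stud at x = -75, two at x = 0, three at x = +75 mm
- well_1 (a point): centre of the mouth (at the top face, 50 mm above the bench) of the well with 1 stud: a vertical round bore 51 mm wide with a 2 mm chamfer, axes as the block's; it is for the empty canister, about 140 g
- well_2 (a point): centre of the mouth (at the top face, 50 mm above the bench) of the well with 2 studs: a vertical round bore 51 mm wide with a 2 mm chamfer, axes as the block's; it is for the canister with an aluminium core, about 280 g
- well_3 (a point): centre of the mouth (at the top face, 50 mm above the bench) of the well with 3 studs: a vertical round bore 51 mm wide with a 2 mm chamfer, axes as the block's; it is for the canister with a steel core, about 460 g
- plate_1 (a joint): how far (m) the steel foot plate in the well with 1 stud has gone down: 0 = top of plate 18 mm below the mouth, 0.014 = at its hard bottom stop, 32 mm below the mouth. The plate has a stiffly sprung top that gives 1 mm per 8 N. A brake holds it with about 9 N, so it stays where it is left; no canister sinks it by its own weight. Starts somewhere within its first 4 mm
- plate_2 (a joint): how far (m) the steel foot plate in the well with 2 studs has gone down: 0 = top of plate 18 mm below the mouth, 0.014 = at its hard bottom stop, 32 mm below the mouth. The plate has a stiffly sprung top that gives 1 mm per 8 N. A brake holds it with about 9 N, so it stays where it is left; no canister sinks it by its own weight. Starts somewhere within its first 4 mm
- plate_3 (a joint): how far (m) the steel foot plate in the well with 3 studs has gone down: 0 = top of plate 18 mm below the mouth, 0.014 = at its hard bottom stop, 32 mm below the mouth. The plate has a stiffly sprung top that gives 1 mm per 8 N. A brake holds it with about 9 N, so it stays where it is left; no canister sinks it by its own weight. Starts somewhere within its first 4 mm
- can_a_center (a point): one of three canisters that look exactly alike: plain aluminium cylinder, 48 mm in diameter, 95 mm tall, 3 mm chamfer at the foot, standing upright; this point is on its axis half-way up, z along the axis. One of the three is empty (about 140 g), one has an aluminium core (about 280 g), one a steel core (about 460 g); each weight varies up to 8 %; which is which changes from run to run and cannot be seen
- can_b_center (a point): one of three canisters that look exactly alike: plain aluminium cylinder, 48 mm in diameter, 95 mm tall, 3 mm chamfer at the foot, standing upright; this point is on its axis half-way up, z along the axis. One of the three is empty (about 140 g), one has an aluminium core (about 280 g), one a steel core (about 460 g); each weight varies up to 8 %; which is which changes from run to run and cannot be seen
- can_c_center (a point): one of three canisters that look exactly alike: plain aluminium cylinder, 48 mm in diameter, 95 mm tall, 3 mm chamfer at the foot, standing upright; this point is on its axis half-way up, z along the axis. One of the three is empty (about 140 g), one has an aluminium core (about 280 g), one a steel core (about 460 g); each weight varies up to 8 %; which is which changes from run to run and cannot be seen
- flask_a: bystander, to be left alone: stoppered conical glass flask, 76 mm wide, 137 mm tall; origin at the centre of its underside
- flask_b: bystander, to be left alone: stoppered conical glass flask, 68 mm wide, 127 mm tall; origin at the centre of its underside
- dish: bystander, to be left alone: covered glass dish, 88 mm wide, 16 mm tall; origin at the centre of its underside
- stopper: bystander, to be left alone: black rubber stopper, 26 mm wide, 26 mm tall, among the canisters; origin at the centre of its underside
- spatula: bystander, to be left alone: small flat steel laboratory spatula, 185 mm long along its x, 12 mm wide, 5 mm tall, lying among the canisters; origin at the centre of its underside
- reagent: bystander, to be left alone: amber reagent jar, 64 mm wide, 120 mm tall; origin at the centre of its underside
- mortar: bystander, to be left alone: white ceramic bowl, 90 mm wide, 50 mm tall; origin at the centre of its underside
Things that resemble listed ones, but are neither listed nor needed, are in the scene too. What is shaped like the part that bears can_a_center but yellow is not meant.

How it is judged (in metres and radians):
On the way, in this order (a step that is already met when the one before it is completed fails the run):
1. a canister is lifted clear of the bench (height (world z) of any of can_a_center, can_b_center, can_c_center above 0.07 m), for 0.2 s.
2. a foot plate is pressed to its bottom stop by a canister (value of joint any of plate_1, plate_2, plate_3 above 0.0125 m), for 0.1 s.
At the end, for the whole second after the job is handed in: Each canister stands upright (within 0.06 rad), released and at rest, in the well of its class, its axis within 4 mm of the well's (load on the block under 2.1 N at one stud, 2.1 to 3.8 N at two, over 3.8 N at three), and all three foot plates are within 1.5 mm of their bottom stops (((horizontal distance between can_a_center and well_1 below 0.004 m and z of can_a_center in the frame of well_1 below 0.02 m and angle between can_a_center's own z axis and vertical below 0.06 rad and contact force between can_a and block between 0.9 and 2.1 N) or (horizontal distance between can_a_center and well_2 below 0.004 m and z of can_a_center in the frame of well_2 below 0.02 m and angle between can_a_center's own z axis and vertical below 0.06 rad and contact force between can_a and block between 2.1 and 3.8 N) or (horizontal distance between can_a_center and well_3 below 0.004 m and z of can_a_center in the frame of well_3 below 0.02 m and angle between can_a_center's own z axis and vertical below 0.06 rad and contact force between can_a and block between 3.8 and 7.5 N)) and ((horizontal distance between can_b_center and well_1 below 0.004 m and z of can_b_center in the frame of well_1 below 0.02 m and angle between can_b_center's own z axis and vertical below 0.06 rad and contact force between can_b and block between 0.9 and 2.1 N) or (horizontal distance between can_b_center and well_2 below 0.004 m and z of can_b_center in the frame of well_2 below 0.02 m and angle between can_b_center's own z axis and vertical below 0.06 rad and contact force between can_b and block between 2.1 and 3.8 N) or (horizontal distance between can_b_center and well_3 below 0.004 m and z of can_b_center in the frame of well_3 below 0.02 m and angle between can_b_center's own z axis and vertical below 0.06 rad and contact force between can_b and block between 3.8 and 7.5 N)) and ((horizontal distance between can_c_center and well_1 below 0.004 m and z of can_c_center in the frame of well_1 below 0.02 m and angle between can_c_center's own z axis and vertical below 0.06 rad and contact force between can_c and block between 0.9 and 2.1 N) or (horizontal distance between can_c_center and well_2 below 0.004 m and z of can_c_center in the frame of well_2 below 0.02 m and angle between can_c_center's own z axis and vertical below 0.06 rad and contact force between can_c and block between 2.1 and 3.8 N) or (horizontal distance between can_c_center and well_3 below 0.004 m and z of can_c_center in the frame of well_3 below 0.02 m and angle between can_c_center's own z axis and vertical below 0.06 rad and contact force between can_c and block between 3.8 and 7.5 N)) and value of joint each of plate_1, plate_2, plate_3 above 0.0125 m and linear speed of each of can_a, can_b, can_c below 0.01 m/s); the robot touches nothing.
It fails at once if a canister is pushed or dropped onto the socket block with more than 25 N (contact force between any of can_a, can_b, can_c and block above 25 N).
It fails at once if the robot itself pushes on the socket block or its foot plates with more than 5 N (contact force between any of the fingers, the arm and block above 5 N).
It fails at once if a bystander is shifted by more than 20 mm (distance of any of flask_a, flask_b, dish, stopper, spatula, reagent, mortar from where it was at the start of the episode above 0.02 m).
It fails at once if a canister falls over (angle between any of can_a_center, can_b_center, can_c_center's own z axis and vertical above 0.6 rad).
It also fails if it takes over 72 s, if anything falls off the work surface, if the arm or the gripper's body presses on something with over 40 N, if the wrist force passes 120 N, or if a joint passes its speed limit or range.

## Robot

A 7-joint arm with a two-finger parallel gripper is mounted at the origin on the work surface. World frame = base frame: x ahead of the robot, y to its left, z up, the work surface at z = 0. Lengths are in m, angles in degrees, forces in N, time in s.
With the tool pointing down it reaches from about 0.4 to 0.925 m from the base axis. Payload 5.6 kg.
Tool frame: the origin (TCP) lies at the centre of the arm's flange, where the gripper is bolted on; the fingertips stand 173 mm ahead of it and the grasp point (between the pads) lies 155 mm ahead of it; x points along the fingers, z is the direction in which the jaws open and shut, and the axes are right-handed (so a half turn about x gives the same grasp; the last joint's range is limited). The gripper opens to 85 mm and grips with 20 to 120 N. Pads are 22 mm wide; open, the fingers measure 114 mm over their backs; the gripper's body (76 mm by 85 mm) begins 54 mm behind the grasp point. The pads swing forward as they close: fully open they stand 13 mm farther back than shut.
Start: joints at [-67.494, 26.786, -0.665, 91.828, 0.344, 61.387, -3.226], TCP at [0.274, 0.589, 0.405] pointing down, gripper open.
Joint ranges: [-144.91, 144.91], [-17.63, 115.5], [-89.93, 88.59], [15.96, 139.68], [-74.01, 254.01], [8.47, 105.57], [-167.45, 167.45]. Speed limits (degrees/s): [147.25, 147.25, 180, 180, 180, 180, 180].

## Interface

Orientations are given as [roll, pitch, yaw] about the fixed x, y, z axes, in that order (R = Rz(yaw) Ry(pitch) Rx(roll)).
In Python, from cell import env, imaging, workorder gives the robot as it stands.
- The arm moves only by the tool apply_moves, never from a script. Its argument "moves" is a list of rows, each an object of numbers: "dx", "dy", "dz": the shift along the world's x, y, z in mm; "ax", "ay", "az": the turn, a rotation vector about the world's x, y, z in rad; "fingers": the closure, from 0 (fully open) to 1 (shut). In form: [{"dx": .., "dy": .., "dz": .., "ax": .., "ay": .., "az": .., "fingers": ..}, ...]. A call has 1 to 5 rows; each row shifts and turns the commanded pose from where the row before left it; what a row does not reach is not made up. A row lasts 1/12 s, in which the tool goes at most 41.7 mm and 7.16 degrees, less where a joint would pass 70% of its speed; a pose out of reach is approached as far as the arm can. A call is refused whole if a number of a shift passes 41.7 or a number of a turn 0.125, either way. A call with a gripper value outside its range is refused whole. The fingers move at their own pace and stop on an object; the grip force is fixed at half the most. Time passes only in rows, so rows that do not move let the fingers close. It gives the time, the measured TCP pose, the force and the opening at its end, in the units of the state.
- env.get_obs(): the state, without advancing time (a new reading comes with each control period).
- imaging.capture(name): name is "scene" or "top" or "wrist"; returns the picture (480x640x3 uint8, red, green, blue); there is no depth.
- imaging.camera_info(name): a dict with "intrinsics" (3x3 intrinsics, pixels), "R" (3x3) and "t" (3): a world point X has camera coordinates R X + t. Camera axes: x right, y down, z forward; pixel columns grow to the right and rows downward; lengths in m; the calibration is good to about 2 mm. A picture is of the moment at which its call begins: read the wrist's pose just before it. camera_info takes no time and is no camera call; for the wrist camera it gives the pose at the moment of the call.
- workorder.finish_job(): hands the job in, once; it reports no verdict.
The state is a dict: "clock": time; "joint_pos": joint angles; "joint_vel": joint speeds; "effort": joint torques, N m; "position": TCP position; "eef_rot": TCP orientation; "wrist_force": force on the tool from outside, world axes, zero at the start; "torque": the same for the moment, N m; "grip_width": finger opening in m.
Only numpy, scipy, OpenCV 4.12 (cv2) and the standard library are available. Lean on these libraries where they do the work, as an engineer would, in place of code of your own. Each camera call takes 0.05 s, during which the arm holds its last target. There are 200 camera calls.

## Working session

There is one attempt and no reset: what is moved stays moved. The work goes in short steps, Python scripts to look and compute and a tool call to move; the robot and the scene stay as the last step left them, time stands still between calls to the robot, and variables do not carry over. Pictures are saved under pics/ and viewed, about 8 in all and at most 12, crops included, and the job is handed in when it is done.

Besides the shell and the picture viewer there is one more tool, called as a command line: name --argument value ..., lists and objects as JSON in quotes. apply_moves: Moves the arm, as the interface text tells. Its arguments: {"type":"object","properties":{"moves":{"type":"array","items":{"type":"object","properties":{"dx":{"type":"number"},"dy":{"type":"number"},"dz":{"type":"number"},"ax":{"type":"number"},"ay":{"type":"number"},"az":{"type":"number"},"fingers":{"type":"number"}}}}},"required":["moves"]}

```bash
ls; mkdir -p pics
python3 - <<'E'
from cell import env, imaging
import cv2, json
o=env.get_obs(); print({k:o[k] for k in('clock','position','eef_rot','wrist_force','grip_width')})
for n in('scene','top','wrist'):
    c=imaging.camera_info(n); print(n,c['intrinsics'],c['R'],c['t'])
    im=imaging.capture(n); cv2.imwrite(f'pics/{n}0.png',im[:,:,::-1])
E
```

```text
pics
{'clock': 0.0, 'position': array([0.27432844, 0.58899587, 0.40373499]), 'eef_rot': array([-176.08472071,   89.89761166, -111.05668417]), 'wrist_force': array([ 0.48221703, -0.56779037,  0.21750811]), 'grip_width': 0.0853624778726583}
scene [[586.50588845   0.         329.73819771]
 [  0.         586.50588845 245.76918384]
 [  0.           0.           1.        ]] [[ 7.97373681e-01  6.03485407e-01 -7.58661160e-04]
 [ 4.34028055e-01 -5.74345485e-01 -6.94079903e-01]
 [-4.19302826e-01  5.53111767e-01 -7.19897571e-01]] [-0.55484117 -0.16907866  1.49237304]
top [[444.39581466   0.         320.86484239]
 [  0.         444.39581466 238.02484387]
 [  0.           0.           1.        ]] [[-0.02378702 -0.99906881 -0.03599561]
 [-0.98419122  0.02972338 -0.17459714]
 [ 0.17550447  0.03127342 -0.98398179]] [0.14009632 0.62005976 0.86260724]
wrist [[346.16433053   0.         320.00926062]
 [  0.         346.16433053 232.87131883]
 [  0.           0.           1.        ]] [[ 0.42190363  0.90663954 -0.00144292]
 [ 0.86447828 -0.40180323  0.30204547]
 [ 0.2732666  -0.12868145 -0.95329243]] [-0.65005174 -0.03916791  0.3809018 ]
```

View pics/top0.png

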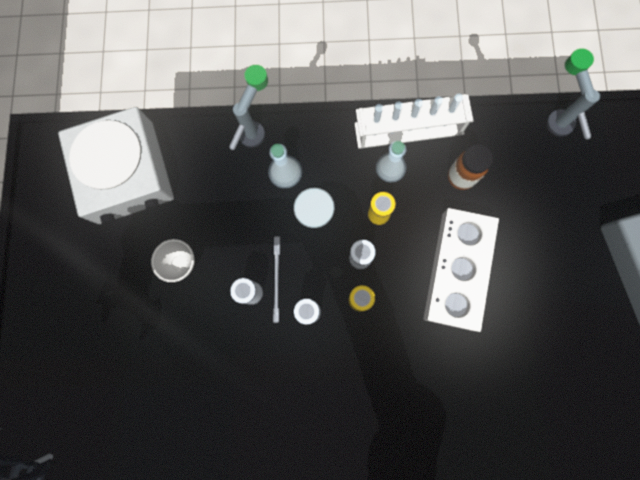

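View pics/scene0.png

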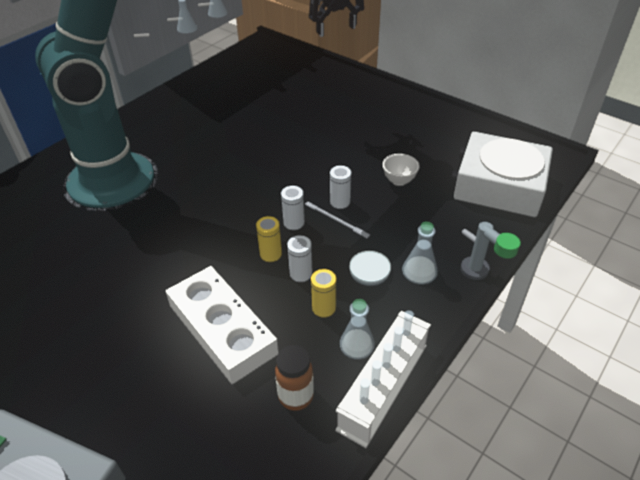

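The top view shows three silver canisters near (243,291), (307,311) and (362,254). The wells are near (457,304), (463,268) and (470,233), with the studs on the block's left edge. The stopper is black on black, so I'll brighten and enlarge the image.

```bash
cat > h.py <<'E'
import numpy as np, cv2
from cell import env, imaging
def ray(c,px,z):
    K,R,t=map(np.array,(c['intrinsics'],c['R'],c['t'])); C=-R.T@t
    d=R.T@np.linalg.inv(K)@np.array([*px,1.]); return C+d*(z-C[2])/d[2]
def proj(c,X):
    p=np.array(c['intrinsics'])@(np.array(c['R'])@np.array(X)+np.array(c['t'])); return p[:2]/p[2]
E
python3 - <<'E'
from h import *
im=cv2.imread('pics/top0.png')
c=im[180:340,215:515]
c=(255*(c/255.)**.45).astype('uint8')
cv2.imwrite('pics/c1.png',cv2.resize(c,None,fx=2.66,fy=2.66,interpolation=cv2.INTER_CUBIC))
t=imaging.camera_info('top');s=imaging.camera_info('scene')
print('C',-t['R'].T@t['t'])
for p in[(243,291),(307,311),(362,249)]: X=ray(t,p,.095);print('can',X.round(3),proj(s,X))
for p in[(470,233),(463,268),(457,304)]: X=ray(t,p,.05);print('well',X.round(3),proj(s,X))
E
```

```text
C [0.46219842 0.09455891 0.96209333]
can [0.516 0.277 0.095] [340.02184485 172.53344202]
can [0.475 0.152 0.095] [291.89269955 193.61154911]
can [0.592 0.042 0.095] [301.68631585 244.88737264]
well [ 0.626 -0.185  0.05 ] [239.9735707 339.2695583]
well [ 0.554 -0.165  0.05 ] [219.780547  313.7340307]
well [ 0.482 -0.147  0.05 ] [200.09107618 290.67756151]
```

View pics/c1.png

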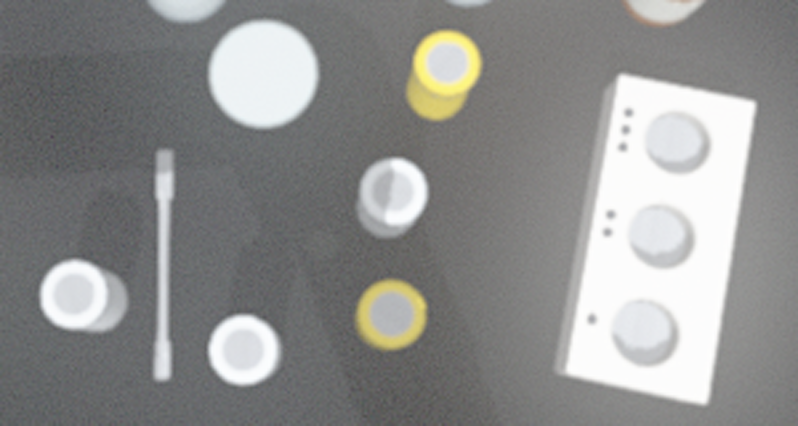

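Wells 1 to 3 run at a yaw of about -15°, and the scene-view projections agree with what I see. The stopper is hidden, so I'll grasp high (tips above 50 mm) so the fingers stay clear of it. Next I'll work out the tool turn and the moves.

```bash
cat >> h.py <<'E'
from scipy.spatial.transform import Rotation as Ro
def Rt(o): return Ro.from_euler('xyz',o['eef_rot'],degrees=True)
def turn(o,yaw):
    # rotation vector to have tool x down and z (jaws) along yaw (deg), nearest equivalent
    best=None
    for s in(0,180):
        a=np.deg2rad(yaw+s); z=np.array([np.cos(a),np.sin(a),0]); x=np.array([0,0,-1.]); y=np.cross(z,x)
        r=(Ro.from_matrix(np.c_[x,y,z])*Rt(o).inv()).as_rotvec()
        if best is None or np.linalg.norm(r)<np.linalg.norm(best): best=r
    return best
def gp(o): return np.array(o['position'])+Rt(o).apply([.155,0,0])
def stat(yaw=75.2):
    o=env.get_obs(); print('t',round(o['clock'],2),'tcp',(o['position']*1000).round(1),'gp',(gp(o)*1000).round(1),'turn',turn(o,yaw).round(3),'F',o['wrist_force'].round(2),'w',round(o['grip_width'],4),'q7',o['joint_pos'][6].round(0)); return o
E
python3 - <<'E'
from h import *
o=stat(); print(Rt(o).as_matrix().round(2))
c=imaging.camera_info('wrist'); print('cam in tool', Rt(o).inv().apply(-c['R'].T@c['t']-o['position']), 'fwd',Rt(o).inv().apply(c['R'][2]))
E
```

```text
t 0.15 tcp [274.4 589.1 403.9] gp [274.3 588.8 248.9] turn [ 0.001 -0.     0.178] F [-0.58  0.45  0.52] w 0.0859 q7 -3.0
[[-0.   -0.91  0.42]
 [-0.    0.42  0.91]
 [-1.   -0.   -0.  ]]
cam in tool [0.02978639 0.07793498 0.00084552] fwd [ 9.53336101e-01 -3.01910915e-01  2.78961986e-04]
```

apply_moves --moves '[{"dx":24,"dy":-31,"az":0.06},{"dx":24,"dy":-31,"az":0.06},{"dx":24,"dy":-31,"az":0.058},{"dx":24,"dy":-31},{"dx":24,"dy":-31}]'

```text
schema error: expected keys dx, dy, dz, ax, ay, az, fingers
```

apply_moves --moves '[{"dx":24,"dy":-31,"dz":-10},{"dx":24,"dy":-31,"dz":-10},{"dx":24,"dy":-31,"dz":-10},{"dx":24,"dy":-31,"dz":-10},{"dx":26,"dy":-33}]'

```text
schema error: expected keys dx, dy, dz, ax, ay, az, fingers
```

```bash
cat >> h.py <<'E'
def look(name):
    c=imaging.camera_info('wrist'); im=imaging.capture('wrist')[:,:,::-1].copy(); cv2.imwrite(f'pics/{name}.png',im); return c,im
E
python3 - <<'E'
from h import *
stat(); c,im=look('w1'); stat()
for X in [(.516,.277),(.475,.152),(.592,.042)]: print(proj(c,(*X,.095)).round())
E
```

```text
t 0.15 tcp [274.4 589.1 403.9] gp [274.3 588.8 248.9] turn [ 0.001 -0.     0.178] F [-0.58  0.45  0.52] w 0.0859 q7 -3.0
t 0.2 tcp [274.4 589.1 404.1] gp [274.3 589.  249.1] turn [ 0.001 -0.     0.178] F [-0.41 -0.24 -0.58] w 0.0852 q7 -3.0
[161. 517.]
[ 50. 526.]
[ 39. 608.]
```

View pics/w1.png

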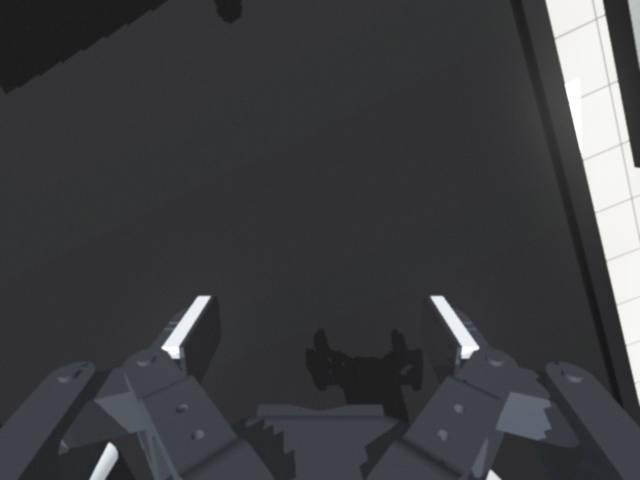

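That wrist view shows only bare bench, because the move was refused: every row needs all the keys. Resending with them.

apply_moves --moves '[{"dx":24,"dy":-31,"dz":0,"ax":0,"ay":0,"az":0.06,"fingers":0},{"dx":24,"dy":-31,"dz":0,"ax":0,"ay":0,"az":0.06,"fingers":0},{"dx":24,"dy":-31,"dz":0,"ax":0,"ay":0,"az":0.058,"fingers":0},{"dx":24,"dy":-31,"dz":0,"ax":0,"ay":0,"az":0,"fingers":0},{"dx":24,"dy":-31,"dz":0,"ax":0,"ay":0,"az":0,"fingers":0}]'

```text
clock: 0.62
position: [0.3952, 0.4326, 0.4046]
eef_rot: [156.5, 90.0, -128.3]
wrist_force: [1.8, -0.2, 0.6]
grip_width: 0.0854
```

apply_moves --moves '[{"dx":24,"dy":-31,"dz":-10,"ax":0,"ay":0,"az":0,"fingers":0},{"dx":24,"dy":-31,"dz":-10,"ax":0,"ay":0,"az":0,"fingers":0},{"dx":24,"dy":-31,"dz":-10,"ax":0,"ay":0,"az":0,"fingers":0},{"dx":24,"dy":-31,"dz":-10,"ax":0,"ay":0,"az":0,"fingers":0},{"dx":26,"dy":-33,"dz":0,"ax":0,"ay":0,"az":0,"fingers":0}]'

```text
clock: 1.03
position: [0.5161, 0.2759, 0.3627]
eef_rot: [130.4, 89.8, -154.4]
wrist_force: [-0.7, -0.4, 0.8]
grip_width: 0.0852
```

Run:
```python
from h import *
stat(); c,im=look('w2'); stat()
for X in [(.516,.277),(.475,.152),(.592,.042)]: print(proj(c,(*X,.095)).round())
```

```text
t 1.03 tcp [516.1 275.9 362.7] gp [515.6 275.6 207.7] turn [ 0.002 -0.003 -0.001] F [-0.66 -0.35  0.84] w 0.0852 q7 46.0
t 1.08 tcp [522.3 267.1 363.7] gp [522.7 266.1 208.7] turn [0.006 0.002 0.011] F [ 4.38 -6.39 -0.38] w 0.0851 q7 46.0
[321. 236.]
[138. 226.]
[ 73. 387.]
```

View pics/w2.png

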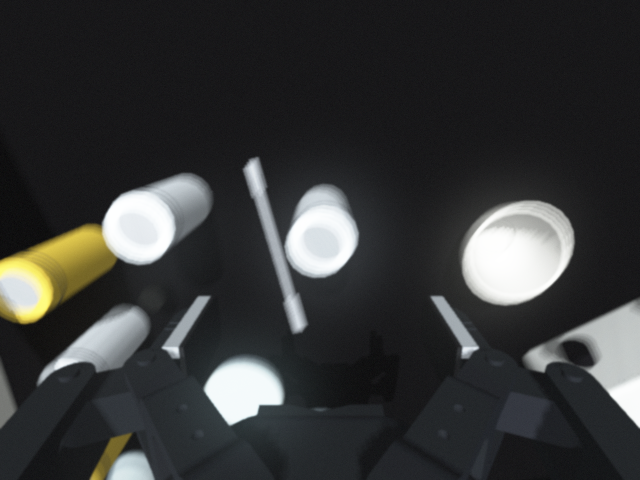

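The canister top centre shows at (322,240) against (321,236) predicted, so the estimate is good to about 3 mm. The view is blurred because the arm was still settling. I'll settle, then measure the white rim by mask.

apply_moves --moves '[{"dx":0,"dy":0,"dz":-10,"ax":0,"ay":0,"az":0,"fingers":0},{"dx":0,"dy":0,"dz":-5,"ax":0,"ay":0,"az":0,"fingers":0},{"dx":0,"dy":0,"dz":0,"ax":0,"ay":0,"az":0,"fingers":0},{"dx":0,"dy":0,"dz":0,"ax":0,"ay":0,"az":0,"fingers":0},{"dx":0,"dy":0,"dz":0,"ax":0,"ay":0,"az":0,"fingers":0}]'

```text
clock: 1.5
position: [0.5154, 0.279, 0.3498]
eef_rot: [30.1, 90.0, 105.5]
wrist_force: [0.1, 1.1, -0.3]
grip_width: 0.085
```

```bash
cat >> h.py <<'E'
def rim(c,im,guess,z=.095,r=.024,thr=215):
    """centre of a disc top at height z: bright edge points by rays at the silhouette nearest the model radius"""
    g=cv2.cvtColor(im,cv2.COLOR_BGR2GRAY).astype(np.float32); X=np.array([*guess,z],float)
    for k in range(6):
        pts=[]
        for a in np.linspace(0,2*np.pi,72,endpoint=False):
            rr=np.linspace(r-.006,r+.006,49)
            p=np.array([proj(c,X+[q*np.cos(a),q*np.sin(a),0]) for q in rr],np.float32)
            v=cv2.remap(g,p[None,:,0],p[None,:,1],cv2.INTER_LINEAR)[0]
            d=cv2.GaussianBlur(v[None],(5,1),0)[0]; d=np.abs(np.diff(d)); i=d.argmax()
            if d[i]>4: pts.append(X[:2]+rr[i]*np.array([np.cos(a),np.sin(a)]))
        pts=np.array(pts); 
        for _ in range(3):
            A=np.c_[2*pts,np.ones(len(pts))]; s=np.linalg.lstsq(A,(pts**2).sum(1),rcond=None)[0]
            R_=np.sqrt(s[2]+s[0]**2+s[1]**2); e=np.abs(np.hypot(*(pts-s[:2]).T)-R_); pts=pts[e<=max(2*np.median(e),3e-4)]
        X[:2]=s[:2]
    return X[:2],R_,len(pts),np.median(e)
E
python3 - <<'E'
from h import *
stat(); c,im=look('w3')
for X in [(.516,.277),(.475,.152)]: 
    print(rim(c,im,X))
t=imaging.camera_info('top'); ti=cv2.imread('pics/top0.png')
for X in [(.516,.277),(.475,.152),(.592,.042)]: print('top',rim(t,ti,X))
for X in [(.482,-.147),(.554,-.165),(.626,-.185)]: print('well',rim(t,ti,X,.05,.0275))
E
```

```text
t 1.5 tcp [515.4 279.  349.8] gp [515.4 279.1 194.8] turn [-0.001 -0.    -0.003] F [ 0.08  1.09 -0.28] w 0.085 q7 45.0
(array([0.516651  , 0.27996703]), np.float64(0.024191222412910485), 39, np.float64(0.00016640603206437288))
(array([0.4737148 , 0.15558498]), np.float64(0.024022844169705987), 52, np.float64(8.327295985427127e-05))
top (array([0.51796783, 0.27805064]), np.float64(0.024201250254222092), 43, np.float64(0.00019811671455021752))
top (array([0.4745848 , 0.15406682]), np.float64(0.024259308927778833), 42, np.float64(0.0001514910197782382))
top (array([0.58734585, 0.04074879]), np.float64(0.02408644341677937), 50, np.float64(0.00023569069134373767))
well (array([ 0.48046698, -0.14710124]), np.float64(0.024820084596343012), 26, np.float64(7.406439716766897e-05))
well (array([ 0.55310329, -0.16542709]), np.float64(0.024681019244393934), 30, np.float64(0.0001732238656663096))
well (array([ 0.62594174, -0.18331827]), np.float64(0.02479210931222127), 27, np.float64(0.00010386399560009113))
```

Wrist and top views agree within 2 mm, with a radius of 24 mm as it should be. Descending on the first canister.

apply_moves --moves '[{"dx":1,"dy":1,"dz":-30,"ax":0,"ay":0,"az":0,"fingers":0},{"dx":0,"dy":0,"dz":-35,"ax":0,"ay":0,"az":0,"fingers":0},{"dx":0,"dy":0,"dz":-30,"ax":0,"ay":0,"az":0,"fingers":0},{"dx":0,"dy":0,"dz":-20,"ax":0,"ay":0,"az":0,"fingers":0},{"dx":0,"dy":0,"dz":-7,"ax":0,"ay":0,"az":0,"fingers":0}]'

```text
clock: 1.97
position: [0.5157, 0.2787, 0.2247]
eef_rot: [134.0, 89.7, -150.7]
wrist_force: [-0.2, -0.9, 0.0]
grip_width: 0.0854
```

apply_moves --moves '[{"dx":0,"dy":0,"dz":0,"ax":0,"ay":0,"az":0,"fingers":0},{"dx":0,"dy":0,"dz":0,"ax":0,"ay":0,"az":0,"fingers":1},{"dx":0,"dy":0,"dz":0,"ax":0,"ay":0,"az":0,"fingers":1},{"dx":0,"dy":0,"dz":0,"ax":0,"ay":0,"az":0,"fingers":1},{"dx":0,"dy":0,"dz":0,"ax":0,"ay":0,"az":0,"fingers":1}]'

```text
clock: 2.38
position: [0.5178, 0.2789, 0.2297]
eef_rot: [-42.6, 89.8, 32.6]
wrist_force: [-0.7, -1.2, 5.4]
grip_width: 0.0465
```

apply_moves --moves '[{"dx":0,"dy":0,"dz":0,"ax":0,"ay":0,"az":0,"fingers":1},{"dx":0,"dy":0,"dz":0,"ax":0,"ay":0,"az":0,"fingers":1},{"dx":0,"dy":0,"dz":0,"ax":0,"ay":0,"az":0,"fingers":1},{"dx":0,"dy":0,"dz":0,"ax":0,"ay":0,"az":0,"fingers":1},{"dx":0,"dy":0,"dz":0,"ax":0,"ay":0,"az":0,"fingers":1}]'

```text
clock: 2.8
position: [0.5178, 0.2788, 0.2297]
eef_rot: [-42.1, 89.8, 33.1]
wrist_force: [-1.0, 0.4, 5.6]
grip_width: 0.0467
```

```bash
python3 -c "
from h import *
stat()"
```

```text
t 2.8 tcp [517.8 278.8 229.7] gp [518.3 279.1  74.7] turn [-0.002  0.003 -0.   ] F [-1.05  0.36  5.61] w 0.0467 q7 46.0
```

apply_moves --moves '[{"dx":0,"dy":0,"dz":8,"ax":0,"ay":0,"az":0,"fingers":1},{"dx":0,"dy":0,"dz":18,"ax":0,"ay":0,"az":0,"fingers":1},{"dx":0,"dy":0,"dz":20,"ax":0,"ay":0,"az":0,"fingers":1},{"dx":0,"dy":0,"dz":14,"ax":0,"ay":0,"az":0,"fingers":1},{"dx":0,"dy":0,"dz":7,"ax":0,"ay":0,"az":0,"fingers":1}]'

```text
clock: 3.22
position: [0.5176, 0.2787, 0.2972]
eef_rot: [-43.2, 89.8, 32.0]
wrist_force: [1.4, 0.2, -1.7]
grip_width: 0.0471
```

apply_moves --moves '[{"dx":0,"dy":0,"dz":0,"ax":0,"ay":0,"az":0,"fingers":1},{"dx":0,"dy":0,"dz":0,"ax":0,"ay":0,"az":0,"fingers":1},{"dx":0,"dy":0,"dz":0,"ax":0,"ay":0,"az":0,"fingers":1},{"dx":0,"dy":0,"dz":0,"ax":0,"ay":0,"az":0,"fingers":1},{"dx":0,"dy":0,"dz":0,"ax":0,"ay":0,"az":0,"fingers":1}]'

```text
clock: 3.63
position: [0.5169, 0.2783, 0.2937]
eef_rot: [137.7, 89.9, -147.1]
wrist_force: [0.7, 0.0, -3.8]
grip_width: 0.0471
```

```bash
cat >> h.py <<'E'
def weigh(n=6):
    F=[]
    for _ in range(n):
        F.append(env.get_obs()['wrist_force'][2]); imaging.capture('wrist')
    print('Fz',np.round(F,2),'mean',np.mean(F))
E
python3 - <<'E'
from h import *
weigh();stat()
E
```

```text
Fz [-3.83 -2.43 -2.81 -3.27 -2.31 -3.93] mean -3.0962766549243863
t 3.93 tcp [517.2 278.5 294.5] gp [517.2 278.5 139.5] turn [ 0. -0. -0.] F [ 0.35  0.71 -3.06] w 0.0468 q7 46.0
```

The weight reads about 3.1 N, which means the aluminium core, so it goes in well 2. I'll carry it at a bottom height of about 120 mm, which clears the other canisters, and stop short of the block for a look.

apply_moves --moves '[{"dx":2,"dy":-8,"dz":12,"ax":0,"ay":0,"az":0,"fingers":1},{"dx":4,"dy":-20,"dz":18,"ax":0,"ay":0,"az":0,"fingers":1},{"dx":5,"dy":-32,"dz":18,"ax":0,"ay":0,"az":0,"fingers":1},{"dx":6,"dy":-36,"dz":7,"ax":0,"ay":0,"az":0,"fingers":1},{"dx":7,"dy":-38,"dz":0,"ax":0,"ay":0,"az":0,"fingers":1}]'

```text
clock: 4.35
position: [0.5419, 0.1434, 0.353]
eef_rot: [-54.0, 89.7, 21.3]
wrist_force: [1.2, 0.1, -3.0]
grip_width: 0.047
```

apply_moves --moves '[{"dx":7,"dy":-38,"dz":0,"ax":0,"ay":0,"az":0,"fingers":1},{"dx":7,"dy":-38,"dz":0,"ax":0,"ay":0,"az":0,"fingers":1},{"dx":7,"dy":-38,"dz":0,"ax":0,"ay":0,"az":0,"fingers":1},{"dx":7,"dy":-38,"dz":0,"ax":0,"ay":0,"az":0,"fingers":1},{"dx":5,"dy":-32,"dz":0,"ax":0,"ay":0,"az":0,"fingers":1}]'

```text
clock: 4.77
position: [0.5742, -0.0434, 0.351]
eef_rot: [-105.1, 89.9, -30.0]
wrist_force: [0.8, 0.0, -2.8]
grip_width: 0.0469
```

apply_moves --moves '[{"dx":3,"dy":-20,"dz":0,"ax":0,"ay":0,"az":0,"fingers":1},{"dx":2,"dy":-10,"dz":0,"ax":0,"ay":0,"az":0,"fingers":1},{"dx":0,"dy":0,"dz":0,"ax":0,"ay":0,"az":0,"fingers":1},{"dx":0,"dy":0,"dz":0,"ax":0,"ay":0,"az":0,"fingers":1},{"dx":0,"dy":0,"dz":0,"ax":0,"ay":0,"az":0,"fingers":1}]'

```text
clock: 5.18
position: [0.5791, -0.0673, 0.3498]
eef_rot: [21.5, 89.9, 96.9]
wrist_force: [-0.3, 0.1, -2.0]
grip_width: 0.0468
```

Run:
```python
from h import *
stat(); c,im=look('w4'); weigh(5); stat()
for X in [(.480,-.147),(.553,-.165),(.626,-.183)]: print(proj(c,(*X,.05)),rim(c,im,X,.05,.0275),rim(c,im,X,.048,.0255))
```

```text
t 5.18 tcp [579.1 -67.3 349.8] gp [579.1 -67.1 194.8] turn [-0.001 -0.    -0.003] F [-0.33  0.09 -1.99] w 0.0468 q7 83.0
Fz [-2.88 -3.23 -2.29 -2.9  -2.92] mean -2.842713880456217
t 5.48 tcp [579.2 -68.5 349.7] gp [579.2 -68.4 194.7] turn [-0.    -0.    -0.002] F [ 0.21 -0.78 -2.69] w 0.0465 q7 83.0
[181.02119452 126.13088913] (array([ 0.47959335, -0.14553862]), np.float64(0.02560763737709652), 36, np.float64(0.0002541648733965056)) (array([ 0.47934683, -0.14616253]), np.float64(0.025760218891114475), 37, np.float64(0.0002663942154622276))
[193.45264485 223.19544832] (array([ 0.55226797, -0.16364457]), np.float64(0.02537660377710418), 35, np.float64(0.00017220167903585562)) (array([ 0.55265743, -0.16447334]), np.float64(0.02553692518465259), 40, np.float64(0.00016192151493575266))
[204.02563573 305.74918672] (array([ 0.62506473, -0.18137555]), np.float64(0.025229001183498426), 35, np.float64(5.3877178153739075e-05)) (array([ 0.62550901, -0.18281572]), np.float64(0.0251107418741636), 36, np.float64(0.0002727010793039126))
```

View pics/w4.png

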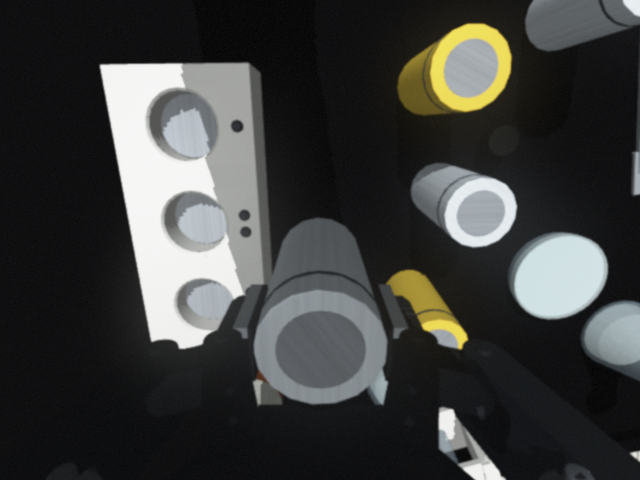

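The view shows wells 1 to 3 at (181,126), (193,223) and (204,306), the held canister's top at (320,347), and the stopper faintly at (503,140). I'll check where the canister sits in the grip.

Run:
```python
from h import *
o=stat(76.2); c=imaging.camera_info('wrist'); c,im=look('w5')
for z in(.212,.2145,.217): print(rim(c,im,gp(o)[:2],z))
t=imaging.camera_info('top'); ti=imaging.capture('top')[:,:,::-1].copy(); 
print('top',rim(t,ti,gp(o)[:2],.2145))
for X in [(.480,-.147),(.553,-.165),(.626,-.183)]: print('well',rim(t,ti,X,.05,.0275))
```

```text
t 5.48 tcp [579.2 -68.5 349.7] gp [579.2 -68.4 194.7] turn [-0.    -0.     0.015] F [ 0.21 -0.78 -2.69] w 0.0465 q7 83.0
(array([ 0.58082473, -0.0678962 ]), np.float64(0.024298668225269562), 58, np.float64(8.45802160188893e-05))
(array([ 0.57915446, -0.06749517]), np.float64(0.02377474086458813), 44, np.float64(8.180713360662548e-05))
(array([ 0.5773236 , -0.06698103]), np.float64(0.023118621707287144), 56, np.float64(0.0001222376942672434))
top (array([ 0.57891104, -0.06923943]), np.float64(0.02401599706100304), 11, np.float64(0.00011444780949097094))
well (array([ 0.48052736, -0.14707384]), np.float64(0.0250954450569202), 13, np.float64(0.0005626081592218779))
well (array([ 0.53950132, -0.16215368]), np.float64(0.02283030612343072), 14, np.float64(0.004251706870168754))Traceback (most recent call last):
  File "<stdin>", line 6, in <module>
  File "h.py", line 36, in rim
    A=np.c_[2*pts,np.ones(len(pts))]; s=np.linalg.lstsq(A,(pts**2).sum(1),rcond=None)[0]
                                                          ~~~~~~~~~~~~^^^
    return umr_sum(a, axis, dtype, out, keepdims, initial, where)
numpy.exceptions.AxisError: axis 1 is out of bounds for array of dimension 1
```

The canister is centred on the grasp point. The shift to well 2 comes to about (-26.5, -96.3) mm.

apply_moves --moves '[{"dx":-5,"dy":-18,"dz":0,"ax":0,"ay":0,"az":0.015,"fingers":1},{"dx":-8,"dy":-28,"dz":-10,"ax":0,"ay":0,"az":0,"fingers":1},{"dx":-8,"dy":-28,"dz":-20,"ax":0,"ay":0,"az":0,"fingers":1},{"dx":-4,"dy":-16,"dz":-15,"ax":0,"ay":0,"az":0,"fingers":1},{"dx":-1.5,"dy":-6.3,"dz":-10,"ax":0,"ay":0,"az":0,"fingers":1}]'

```text
clock: 6.0
position: [0.5511, -0.1692, 0.2934]
eef_rot: [139.4, 89.9, -144.8]
wrist_force: [-0.3, -0.6, -2.6]
grip_width: 0.0467
```

apply_moves --moves '[{"dx":0,"dy":0,"dz":-5,"ax":0,"ay":0,"az":0,"fingers":1},{"dx":0,"dy":0,"dz":0,"ax":0,"ay":0,"az":0,"fingers":1},{"dx":0,"dy":0,"dz":0,"ax":0,"ay":0,"az":0,"fingers":1},{"dx":0,"dy":0,"dz":0,"ax":0,"ay":0,"az":0,"fingers":1},{"dx":0,"dy":0,"dz":0,"ax":0,"ay":0,"az":0,"fingers":1}]'

```text
clock: 6.42
position: [0.5535, -0.1645, 0.2906]
eef_rot: [-67.8, 89.9, 8.4]
wrist_force: [-0.5, -0.2, -2.5]
grip_width: 0.047
```

Run:
```python
from h import *
o=stat(76.2)
```

```text
t 6.42 tcp [ 553.5 -164.5  290.6] gp [ 553.8 -164.5  135.6] turn [-0.     0.002 -0.   ] F [-0.51 -0.18 -2.46] w 0.047 q7 95.0
```

apply_moves --moves '[{"dx":-0.7,"dy":0,"dz":-5,"ax":0,"ay":0,"az":0,"fingers":1},{"dx":0,"dy":0,"dz":-4,"ax":0,"ay":0,"az":0,"fingers":1},{"dx":0,"dy":0,"dz":-2,"ax":0,"ay":0,"az":0,"fingers":1},{"dx":0,"dy":0,"dz":-1.5,"ax":0,"ay":0,"az":0,"fingers":1},{"dx":0,"dy":0,"dz":-1.5,"ax":0,"ay":0,"az":0,"fingers":1}]'

```text
clock: 6.83
position: [0.5525, -0.1657, 0.276]
eef_rot: [-73.3, 89.9, 2.8]
wrist_force: [1.1, 0.8, -2.5]
grip_width: 0.0469
```

apply_moves --moves '[{"dx":0,"dy":0,"dz":-1,"ax":0,"ay":0,"az":0,"fingers":1},{"dx":0,"dy":0,"dz":-1,"ax":0,"ay":0,"az":0,"fingers":1},{"dx":0,"dy":0,"dz":-1,"ax":0,"ay":0,"az":0,"fingers":1},{"dx":0,"dy":0,"dz":-1,"ax":0,"ay":0,"az":0,"fingers":1},{"dx":0,"dy":0,"dz":-1,"ax":0,"ay":0,"az":0,"fingers":1}]'

```text
clock: 7.25
position: [0.5525, -0.1656, 0.2709]
eef_rot: [-75.0, 89.9, 1.1]
wrist_force: [3.6, 1.4, -0.3]
grip_width: 0.0469
```

Run:
```python
from h import *
o=stat(76.2)
```

```text
t 7.25 tcp [ 552.5 -165.6  270.9] gp [ 552.8 -165.6  115.9] turn [-0.     0.002  0.002] F [ 3.64  1.44 -0.34] w 0.0469 q7 96.0
```

It's in the bore with a light side contact pushing +x, so I'll ease that way and keep descending.

apply_moves --moves '[{"dx":0.7,"dy":0.3,"dz":0,"ax":0,"ay":0,"az":0,"fingers":1},{"dx":0,"dy":0,"dz":-1,"ax":0,"ay":0,"az":0,"fingers":1},{"dx":0,"dy":0,"dz":-1,"ax":0,"ay":0,"az":0,"fingers":1},{"dx":0,"dy":0,"dz":-1.5,"ax":0,"ay":0,"az":0,"fingers":1},{"dx":0,"dy":0,"dz":-1.5,"ax":0,"ay":0,"az":0,"fingers":1}]'

```text
clock: 7.67
position: [0.5528, -0.1655, 0.2656]
eef_rot: [-78.5, 90.0, -2.4]
wrist_force: [2.7, 1.2, -1.0]
grip_width: 0.0466
```

apply_moves --moves '[{"dx":0,"dy":0,"dz":-1,"ax":0,"ay":0,"az":0,"fingers":1},{"dx":0,"dy":0,"dz":-1,"ax":0,"ay":0,"az":0,"fingers":1},{"dx":0,"dy":0,"dz":-1,"ax":0,"ay":0,"az":0,"fingers":1},{"dx":0,"dy":0,"dz":-1,"ax":0,"ay":0,"az":0,"fingers":1},{"dx":0,"dy":0,"dz":0,"ax":0,"ay":0,"az":0,"fingers":1}]'

```text
clock: 8.08
position: [0.5528, -0.1655, 0.2615]
eef_rot: [-79.8, 90.0, -3.7]
wrist_force: [2.9, 1.5, -1.9]
grip_width: 0.0468
```

Run:
```python
from h import *
o=stat(76.2)
```

```text
t 8.08 tcp [ 552.8 -165.5  261.5] gp [ 552.8 -165.5  106.5] turn [0.    0.    0.002] F [ 2.91  1.47 -1.88] w 0.0468 q7 96.0
```

apply_moves --moves '[{"dx":0.6,"dy":0.4,"dz":-1,"ax":0,"ay":0,"az":0,"fingers":1},{"dx":0,"dy":0,"dz":-1,"ax":0,"ay":0,"az":0,"fingers":1},{"dx":0,"dy":0,"dz":-1,"ax":0,"ay":0,"az":0,"fingers":1},{"dx":0,"dy":0,"dz":-1,"ax":0,"ay":0,"az":0,"fingers":1},{"dx":0,"dy":0,"dz":-1,"ax":0,"ay":0,"az":0,"fingers":1}]'

```text
clock: 8.5
position: [0.5532, -0.1653, 0.2569]
eef_rot: [103.6, 90.0, 179.7]
wrist_force: [-0.4, 0.1, 5.1]
grip_width: 0.0466
```

apply_moves --moves '[{"dx":0,"dy":0,"dz":-1,"ax":0,"ay":0,"az":0,"fingers":1},{"dx":0,"dy":0,"dz":-1,"ax":0,"ay":0,"az":0,"fingers":1},{"dx":0,"dy":0,"dz":-1,"ax":0,"ay":0,"az":0,"fingers":1},{"dx":0,"dy":0,"dz":-1,"ax":0,"ay":0,"az":0,"fingers":1},{"dx":0,"dy":0,"dz":0,"ax":0,"ay":0,"az":0,"fingers":1}]'

```text
clock: 8.92
position: [0.5531, -0.1653, 0.2532]
eef_rot: [85.1, 90.0, 161.1]
wrist_force: [-0.2, 0.7, 4.5]
grip_width: 0.0465
```

Run:
```python
from h import *
o=stat(76.2)
```

```text
t 8.92 tcp [ 553.1 -165.3  253.2] gp [ 553.1 -165.3   98.2] turn [-0.    -0.     0.002] F [-0.17  0.65  4.46] w 0.0465 q7 96.0
```

apply_moves --moves '[{"dx":0,"dy":0,"dz":-1,"ax":0,"ay":0,"az":0,"fingers":1},{"dx":0,"dy":0,"dz":-1,"ax":0,"ay":0,"az":0,"fingers":1},{"dx":0,"dy":0,"dz":-1,"ax":0,"ay":0,"az":0,"fingers":1},{"dx":0,"dy":0,"dz":-1,"ax":0,"ay":0,"az":0,"fingers":1},{"dx":0,"dy":0,"dz":0,"ax":0,"ay":0,"az":0,"fingers":1}]'

```text
clock: 9.33
position: [0.5531, -0.1653, 0.2492]
eef_rot: [89.4, 90.0, 165.4]
wrist_force: [0.4, 1.0, 4.4]
grip_width: 0.0468
```

apply_moves --moves '[{"dx":0,"dy":0,"dz":-0.7,"ax":0,"ay":0,"az":0,"fingers":1},{"dx":0,"dy":0,"dz":-0.7,"ax":0,"ay":0,"az":0,"fingers":1},{"dx":0,"dy":0,"dz":0,"ax":0,"ay":0,"az":0,"fingers":1}]'

```text
clock: 9.58
position: [0.5531, -0.1653, 0.2478]
eef_rot: [90.4, 90.0, 166.5]
wrist_force: [-0.7, 0.7, 5.2]
grip_width: 0.0468
```

Run:
```python
from h import *
o=stat(76.2)
```

```text
t 9.58 tcp [ 553.1 -165.3  247.8] gp [ 553.1 -165.3   92.8] turn [-0.    -0.     0.002] F [-0.72  0.66  5.22] w 0.0468 q7 96.0
```

apply_moves --moves '[{"dx":0,"dy":0,"dz":-0.6,"ax":0,"ay":0,"az":0,"fingers":1},{"dx":0,"dy":0,"dz":-0.4,"ax":0,"ay":0,"az":0,"fingers":1},{"dx":0,"dy":0,"dz":0,"ax":0,"ay":0,"az":0,"fingers":1}]'

```text
clock: 9.83
position: [0.5532, -0.1653, 0.2469]
eef_rot: [77.8, 90.0, 153.8]
wrist_force: [0.5, 1.6, 4.6]
grip_width: 0.0471
```

apply_moves --moves '[{"dx":0,"dy":0,"dz":-0.4,"ax":0,"ay":0,"az":0,"fingers":1},{"dx":0,"dy":0,"dz":0,"ax":0,"ay":0,"az":0,"fingers":1}]'

```text
clock: 10.0
position: [0.5532, -0.1653, 0.2466]
eef_rot: [80.9, 90.0, 157.0]
wrist_force: [-0.1, 0.9, 5.8]
grip_width: 0.0469
```

apply_moves --moves '[{"dx":0,"dy":0,"dz":-0.4,"ax":0,"ay":0,"az":0,"fingers":1},{"dx":0,"dy":0,"dz":0,"ax":0,"ay":0,"az":0,"fingers":1}]'

```text
clock: 10.17
position: [0.5532, -0.1653, 0.2463]
eef_rot: [63.9, 90.0, 139.9]
wrist_force: [-1.7, 1.3, 6.5]
grip_width: 0.047
```

apply_moves --moves '[{"dx":0,"dy":0,"dz":-0.4,"ax":0,"ay":0,"az":0,"fingers":1},{"dx":0,"dy":0,"dz":0,"ax":0,"ay":0,"az":0,"fingers":1}]'

```text
clock: 10.33
position: [0.5532, -0.1654, 0.2461]
eef_rot: [51.6, 90.0, 127.7]
wrist_force: [-1.3, 1.1, 9.5]
grip_width: 0.0469
```

apply_moves --moves '[{"dx":0,"dy":0,"dz":-0.4,"ax":0,"ay":0,"az":0,"fingers":1},{"dx":0,"dy":0,"dz":0,"ax":0,"ay":0,"az":0,"fingers":1}]'

```text
clock: 10.5
position: [0.5532, -0.1654, 0.2459]
eef_rot: [22.9, 90.0, 99.0]
wrist_force: [-1.6, 2.0, 10.0]
grip_width: 0.047
```

The force is rising steeply from about 246.3 mm TCP, so the plate is at its stop, with about 13 N on the block. One more small press, then I'll release.

apply_moves --moves '[{"dx":0,"dy":0,"dz":-0.4,"ax":0,"ay":0,"az":0,"fingers":1},{"dx":0,"dy":0,"dz":0,"ax":0,"ay":0,"az":0,"fingers":1}]'

```text
clock: 10.67
position: [0.5532, -0.1654, 0.2457]
eef_rot: [4.5, 90.0, 80.5]
wrist_force: [-2.6, 1.4, 11.2]
grip_width: 0.0462
```

apply_moves --moves '[{"dx":0,"dy":0,"dz":0,"ax":0,"ay":0,"az":0,"fingers":1},{"dx":0,"dy":0,"dz":0,"ax":0,"ay":0,"az":0,"fingers":0},{"dx":0,"dy":0,"dz":0,"ax":0,"ay":0,"az":0,"fingers":0},{"dx":0,"dy":0,"dz":0,"ax":0,"ay":0,"az":0,"fingers":0},{"dx":0,"dy":0,"dz":0,"ax":0,"ay":0,"az":0,"fingers":0}]'

```text
clock: 11.08
position: [0.5529, -0.1652, 0.2439]
eef_rot: [101.0, 89.9, 177.0]
wrist_force: [-0.4, -0.6, -0.3]
grip_width: 0.085
```

Run:
```python
from h import *
o=stat(76.2)
```

```text
t 11.08 tcp [ 552.9 -165.2  243.9] gp [ 552.7 -165.2   88.9] turn [-0.    -0.001  0.002] F [-0.43 -0.56 -0.29] w 0.085 q7 96.0
```

Released; the arm moves freely. Next is canister c.

apply_moves --moves '[{"dx":0,"dy":0,"dz":20,"ax":0,"ay":0,"az":0,"fingers":0},{"dx":0,"dy":0,"dz":40,"ax":0,"ay":0,"az":0,"fingers":0},{"dx":2,"dy":11,"dz":30,"ax":0,"ay":0,"az":0,"fingers":0},{"dx":5,"dy":30,"dz":20,"ax":0,"ay":0,"az":0,"fingers":0},{"dx":6,"dy":36,"dz":0,"ax":0,"ay":0,"az":0,"fingers":0}]'

```text
clock: 11.5
position: [0.5673, -0.0905, 0.3591]
eef_rot: [-90.5, 89.5, -14.7]
wrist_force: [1.5, -0.0, 0.0]
grip_width: 0.0857
```

apply_moves --moves '[{"dx":6,"dy":38,"dz":0,"ax":0,"ay":0,"az":0,"fingers":0},{"dx":6,"dy":38,"dz":0,"ax":0,"ay":0,"az":0,"fingers":0},{"dx":5,"dy":30,"dz":0,"ax":0,"ay":0,"az":0,"fingers":0},{"dx":3,"dy":17,"dz":0,"ax":0,"ay":0,"az":0,"fingers":0},{"dx":1,"dy":6,"dz":0,"ax":0,"ay":0,"az":0,"fingers":0}]'

```text
clock: 11.92
position: [0.5873, 0.0451, 0.3538]
eef_rot: [40.7, 89.9, 117.1]
wrist_force: [0.3, 0.1, 0.1]
grip_width: 0.0854
```

apply_moves --moves '[{"dx":0,"dy":0,"dz":0,"ax":0,"ay":0,"az":0,"fingers":0},{"dx":0,"dy":0,"dz":0,"ax":0,"ay":0,"az":0,"fingers":0},{"dx":0,"dy":0,"dz":0,"ax":0,"ay":0,"az":0,"fingers":0},{"dx":0,"dy":0,"dz":0,"ax":0,"ay":0,"az":0,"fingers":0}]'

```text
clock: 12.25
position: [0.5872, 0.0387, 0.3542]
eef_rot: [176.9, 90.0, -107.2]
wrist_force: [-0.5, -0.4, 0.7]
grip_width: 0.0854
```

Run:
```python
from h import *
o=stat(76.2); c,im=look('w6'); print(rim(c,im,(.587,.041)))
for z in (.111,.113,.115): print(rim(c,im,(.553,-.165),z))
```

```text
t 12.25 tcp [587.2  38.7 354.2] gp [587.2  38.6 199.2] turn [ 0.001 -0.     0.005] F [-0.45 -0.44  0.74] w 0.0854 q7 72.0
(array([0.58675221, 0.0427008 ]), np.float64(0.023844028818195154), 64, np.float64(0.00010006050291570638))
(array([ 0.55240575, -0.16651685]), np.float64(0.023965019377661444), 29, np.float64(0.00010651378328571312))
(array([ 0.55191651, -0.16457208]), np.float64(0.02388152118663141), 29, np.float64(0.00012429114668772653))
(array([ 0.55107958, -0.16277168]), np.float64(0.024108899472792156), 18, np.float64(0.00011522763336390025))
```

View pics/w6.png

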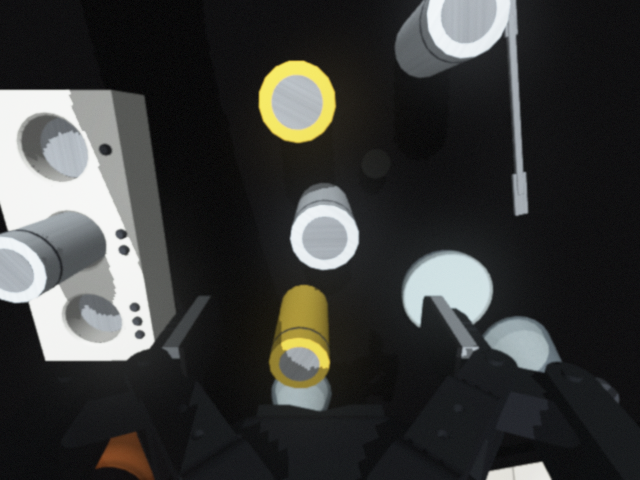

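Canister a stands upright in well 2 (left, around (40,255)), and canister c is centred below the gripper at (324,238). Grasping c.

apply_moves --moves '[{"dx":0,"dy":2,"dz":-25,"ax":0,"ay":0,"az":0,"fingers":0},{"dx":0,"dy":1.2,"dz":-38,"ax":0,"ay":0,"az":0,"fingers":0},{"dx":0,"dy":0,"dz":-35,"ax":0,"ay":0,"az":0,"fingers":0},{"dx":0,"dy":0,"dz":-20,"ax":0,"ay":0,"az":0,"fingers":0},{"dx":0,"dy":0,"dz":-7,"ax":0,"ay":0,"az":0,"fingers":0}]'

```text
clock: 12.72
position: [0.5857, 0.043, 0.2257]
eef_rot: [114.8, 89.6, -169.2]
wrist_force: [-1.6, 0.5, -1.0]
grip_width: 0.0854
```

apply_moves --moves '[{"dx":0,"dy":0,"dz":0,"ax":0,"ay":0,"az":0,"fingers":0},{"dx":0,"dy":0,"dz":0,"ax":0,"ay":0,"az":0,"fingers":0},{"dx":0,"dy":0,"dz":0,"ax":0,"ay":0,"az":0,"fingers":1},{"dx":0,"dy":0,"dz":0,"ax":0,"ay":0,"az":0,"fingers":1},{"dx":0,"dy":0,"dz":0,"ax":0,"ay":0,"az":0,"fingers":1}]'

```text
clock: 13.13
position: [0.5879, 0.044, 0.2309]
eef_rot: [-69.4, 89.8, 6.6]
wrist_force: [0.0, -2.7, 2.0]
grip_width: 0.0517
```

apply_moves --moves '[{"dx":0,"dy":0,"dz":0,"ax":0,"ay":0,"az":0,"fingers":1},{"dx":0,"dy":0,"dz":0,"ax":0,"ay":0,"az":0,"fingers":1},{"dx":0,"dy":0,"dz":0,"ax":0,"ay":0,"az":0,"fingers":1},{"dx":0,"dy":0,"dz":0,"ax":0,"ay":0,"az":0,"fingers":1}]'

```text
clock: 13.47
position: [0.5879, 0.0436, 0.231]
eef_rot: [-80.2, 89.9, -4.2]
wrist_force: [-2.1, -2.1, 6.5]
grip_width: 0.047
```

apply_moves --moves '[{"dx":0,"dy":0,"dz":8,"ax":0,"ay":0,"az":0,"fingers":1},{"dx":0,"dy":0,"dz":22,"ax":0,"ay":0,"az":0,"fingers":1},{"dx":0,"dy":0,"dz":32,"ax":0,"ay":0,"az":0,"fingers":1},{"dx":0,"dy":0,"dz":25,"ax":0,"ay":0,"az":0,"fingers":1},{"dx":0,"dy":0,"dz":10,"ax":0,"ay":0,"az":0,"fingers":1}]'

```text
clock: 13.88
position: [0.588, 0.0442, 0.3301]
eef_rot: [-65.8, 89.7, 10.3]
wrist_force: [1.9, -0.2, -3.3]
grip_width: 0.0469
```

apply_moves --moves '[{"dx":0,"dy":0,"dz":0,"ax":0,"ay":0,"az":0,"fingers":1},{"dx":0,"dy":0,"dz":0,"ax":0,"ay":0,"az":0,"fingers":1},{"dx":0,"dy":0,"dz":0,"ax":0,"ay":0,"az":0,"fingers":1},{"dx":0,"dy":0,"dz":0,"ax":0,"ay":0,"az":0,"fingers":1}]'

```text
clock: 14.22
position: [0.5865, 0.0441, 0.3242]
eef_rot: [112.0, 89.8, -171.9]
wrist_force: [0.2, 0.2, -4.9]
grip_width: 0.047
```

Run:
```python
from h import *
weigh(8);o=stat(76.2)
```

```text
Fz [-4.88 -5.01 -5.2  -4.33 -4.3  -4.95 -4.15 -4.09] mean -4.614940584830183
t 14.62 tcp [587.3  44.1 326.1] gp [587.3  44.1 171.1] turn [ 0.    -0.     0.002] F [ 0.01  0.27 -4.64] w 0.0468 q7 72.0
```

It reads 4.6 N, so this one is steel and goes in well 3. The canister bottom is 76.0 mm below the grasp point. The target grasp point is (625.9, -183.2), a shift of (+38.6, -227.3).

apply_moves --moves '[{"dx":1.5,"dy":-9,"dz":2,"ax":0,"ay":0,"az":0,"fingers":1},{"dx":4,"dy":-24,"dz":2,"ax":0,"ay":0,"az":0,"fingers":1},{"dx":6,"dy":-36,"dz":0,"ax":0,"ay":0,"az":0,"fingers":1},{"dx":6,"dy":-36,"dz":0,"ax":0,"ay":0,"az":0,"fingers":1},{"dx":6,"dy":-36,"dz":0,"ax":0,"ay":0,"az":0,"fingers":1}]'

```text
clock: 15.03
position: [0.6109, -0.099, 0.3308]
eef_rot: [-109.0, 89.9, -32.9]
wrist_force: [0.8, 0.6, -4.0]
grip_width: 0.0467
```

apply_moves --moves '[{"dx":6,"dy":-36,"dz":-4,"ax":0,"ay":0,"az":0,"fingers":1},{"dx":5,"dy":-28,"dz":-10,"ax":0,"ay":0,"az":0,"fingers":1},{"dx":3,"dy":-16,"dz":-12,"ax":0,"ay":0,"az":0,"fingers":1},{"dx":1.1,"dy":-6.3,"dz":-8,"ax":0,"ay":0,"az":0,"fingers":1},{"dx":0,"dy":0,"dz":-5,"ax":0,"ay":0,"az":0,"fingers":1}]'

```text
clock: 15.45
position: [0.6251, -0.1859, 0.2901]
eef_rot: [130.6, 89.9, -153.5]
wrist_force: [0.8, 1.0, -4.5]
grip_width: 0.0468
```

apply_moves --moves '[{"dx":0,"dy":0,"dz":0,"ax":0,"ay":0,"az":0,"fingers":1},{"dx":0,"dy":0,"dz":0,"ax":0,"ay":0,"az":0,"fingers":1},{"dx":0,"dy":0,"dz":0,"ax":0,"ay":0,"az":0,"fingers":1},{"dx":0,"dy":0,"dz":0,"ax":0,"ay":0,"az":0,"fingers":1},{"dx":0,"dy":0,"dz":0,"ax":0,"ay":0,"az":0,"fingers":1}]'

```text
clock: 15.87
position: [0.6263, -0.1821, 0.2921]
eef_rot: [-70.9, 89.9, 5.3]
wrist_force: [0.8, 0.6, -4.0]
grip_width: 0.047
```

Run:
```python
from h import *
o=stat(76.2); c,im=look('w7'); o=env.get_obs()
for X in [(.480,-.147),(.626,-.183)]: print(rim(c,im,X,.05,.0275))
zt=gp(o)[2]+.019
print(rim(c,im,gp(o)[:2],zt),zt); stat(76.2)
```

```text
t 15.87 tcp [ 626.3 -182.1  292.1] gp [ 626.5 -182.1  137.1] turn [-0.     0.001  0.   ] F [ 0.81  0.62 -3.98] w 0.047 q7 95.0
(array([ 0.48257708, -0.14667793]), np.float64(0.023918727067826506), 26, np.float64(0.0004218691371589839))
(array([ 0.62820872, -0.18340177]), np.float64(0.02747709345334632), 31, np.float64(0.00042050670408502744))
(array([ 0.62605922, -0.18094825]), np.float64(0.023795522064214137), 38, np.float64(7.689699139602595e-05)) 0.1559332514483352
t 15.92 tcp [ 626.2 -182.4  291.9] gp [ 626.3 -182.4  136.9] turn [-0.     0.001  0.001] F [ 0.09  0.42 -4.45] w 0.0466 q7 95.0
```

apply_moves --moves '[{"dx":-0.2,"dy":-0.6,"dz":-5,"ax":0,"ay":0,"az":0,"fingers":1},{"dx":0,"dy":0,"dz":-4,"ax":0,"ay":0,"az":0,"fingers":1},{"dx":0,"dy":0,"dz":-2,"ax":0,"ay":0,"az":0,"fingers":1},{"dx":0,"dy":0,"dz":-1.5,"ax":0,"ay":0,"az":0,"fingers":1},{"dx":0,"dy":0,"dz":-1.5,"ax":0,"ay":0,"az":0,"fingers":1}]'

```text
clock: 16.33
position: [0.626, -0.1836, 0.2774]
eef_rot: [-44.0, 90.0, 32.1]
wrist_force: [0.6, 1.5, 1.5]
grip_width: 0.0466
```

apply_moves --moves '[{"dx":0,"dy":0,"dz":-1,"ax":0,"ay":0,"az":0,"fingers":1},{"dx":0,"dy":0,"dz":-1,"ax":0,"ay":0,"az":0,"fingers":1},{"dx":0,"dy":0,"dz":-1,"ax":0,"ay":0,"az":0,"fingers":1},{"dx":0,"dy":0,"dz":-1,"ax":0,"ay":0,"az":0,"fingers":1},{"dx":0,"dy":0,"dz":-1,"ax":0,"ay":0,"az":0,"fingers":1}]'

```text
clock: 16.75
position: [0.6261, -0.1831, 0.2724]
eef_rot: [-40.0, 89.9, 36.1]
wrist_force: [2.2, 2.7, -2.2]
grip_width: 0.0471
```

Run:
```python
from h import *
o=stat(76.2)
```

```text
t 16.75 tcp [ 626.1 -183.1  272.4] gp [ 626.3 -183.   117.4] turn [-0.001  0.001  0.001] F [ 2.24  2.74 -2.19] w 0.0471 q7 95.0
```

apply_moves --moves '[{"dx":0.5,"dy":0.7,"dz":0,"ax":0,"ay":0,"az":0,"fingers":1},{"dx":0,"dy":0,"dz":-1.5,"ax":0,"ay":0,"az":0,"fingers":1},{"dx":0,"dy":0,"dz":-1.5,"ax":0,"ay":0,"az":0,"fingers":1},{"dx":0,"dy":0,"dz":-1.5,"ax":0,"ay":0,"az":0,"fingers":1},{"dx":0,"dy":0,"dz":-1.5,"ax":0,"ay":0,"az":0,"fingers":1}]'

```text
clock: 17.17
position: [0.6263, -0.183, 0.2662]
eef_rot: [-41.3, 90.0, 34.8]
wrist_force: [1.1, 2.4, -2.0]
grip_width: 0.0469
```

apply_moves --moves '[{"dx":0,"dy":0,"dz":-1,"ax":0,"ay":0,"az":0,"fingers":1},{"dx":0,"dy":0,"dz":-1,"ax":0,"ay":0,"az":0,"fingers":1},{"dx":0,"dy":0,"dz":-1,"ax":0,"ay":0,"az":0,"fingers":1},{"dx":0,"dy":0,"dz":-1,"ax":0,"ay":0,"az":0,"fingers":1},{"dx":0,"dy":0,"dz":-1,"ax":0,"ay":0,"az":0,"fingers":1}]'

```text
clock: 17.58
position: [0.6264, -0.183, 0.2615]
eef_rot: [-59.4, 90.0, 16.7]
wrist_force: [1.5, 3.3, 3.5]
grip_width: 0.0471
```

apply_moves --moves '[{"dx":0,"dy":0,"dz":-1,"ax":0,"ay":0,"az":0,"fingers":1},{"dx":0,"dy":0,"dz":-1,"ax":0,"ay":0,"az":0,"fingers":1},{"dx":0,"dy":0,"dz":-1,"ax":0,"ay":0,"az":0,"fingers":1}]'

```text
clock: 17.83
position: [0.6265, -0.1831, 0.2594]
eef_rot: [-68.0, 89.9, 8.1]
wrist_force: [0.4, 3.5, 6.1]
grip_width: 0.0465
```

Run:
```python
from h import *
o=stat(76.2)
```

```text
t 17.83 tcp [ 626.5 -183.1  259.4] gp [ 626.7 -183.1  104.4] turn [-0.     0.001  0.002] F [0.43 3.49 6.07] w 0.0465 q7 95.0
```

apply_moves --moves '[{"dx":0,"dy":0.5,"dz":-1,"ax":0,"ay":0,"az":0,"fingers":1},{"dx":0,"dy":0,"dz":-1,"ax":0,"ay":0,"az":0,"fingers":1},{"dx":0,"dy":0,"dz":-1,"ax":0,"ay":0,"az":0,"fingers":1},{"dx":0,"dy":0,"dz":-1,"ax":0,"ay":0,"az":0,"fingers":1},{"dx":0,"dy":0,"dz":-1,"ax":0,"ay":0,"az":0,"fingers":1}]'

```text
clock: 18.25
position: [0.6264, -0.1829, 0.2545]
eef_rot: [-93.3, 89.9, -17.3]
wrist_force: [-0.4, 3.5, 5.3]
grip_width: 0.047
```

apply_moves --moves '[{"dx":0,"dy":0,"dz":-1,"ax":0,"ay":0,"az":0,"fingers":1},{"dx":0,"dy":0,"dz":-1,"ax":0,"ay":0,"az":0,"fingers":1},{"dx":0,"dy":0,"dz":-1,"ax":0,"ay":0,"az":0,"fingers":1},{"dx":0,"dy":0,"dz":0,"ax":0,"ay":0,"az":0,"fingers":1}]'

```text
clock: 18.58
position: [0.6264, -0.1829, 0.2513]
eef_rot: [-95.7, 89.9, -19.7]
wrist_force: [-0.7, 2.8, 4.4]
grip_width: 0.047
```

Run:
```python
from h import *
o=stat(76.2)
```

```text
t 18.58 tcp [ 626.4 -182.9  251.3] gp [ 626.6 -183.    96.3] turn [0.    0.001 0.002] F [-0.73  2.82  4.39] w 0.047 q7 95.0
```

apply_moves --moves '[{"dx":0,"dy":0.3,"dz":-0.8,"ax":0,"ay":0,"az":0,"fingers":1},{"dx":0,"dy":0,"dz":-0.8,"ax":0,"ay":0,"az":0,"fingers":1},{"dx":0,"dy":0,"dz":-0.8,"ax":0,"ay":0,"az":0,"fingers":1},{"dx":0,"dy":0,"dz":0,"ax":0,"ay":0,"az":0,"fingers":1}]'

```text
clock: 18.92
position: [0.6264, -0.1828, 0.2488]
eef_rot: [-110.1, 89.9, -34.0]
wrist_force: [1.5, 3.3, 4.6]
grip_width: 0.0468
```

apply_moves --moves '[{"dx":0,"dy":0,"dz":-0.6,"ax":0,"ay":0,"az":0,"fingers":1},{"dx":0,"dy":0,"dz":-0.4,"ax":0,"ay":0,"az":0,"fingers":1},{"dx":0,"dy":0,"dz":0,"ax":0,"ay":0,"az":0,"fingers":1}]'

```text
clock: 19.17
position: [0.6264, -0.1828, 0.2478]
eef_rot: [-109.4, 89.9, -33.3]
wrist_force: [0.4, 1.9, 4.8]
grip_width: 0.0467
```

apply_moves --moves '[{"dx":0,"dy":0,"dz":-0.5,"ax":0,"ay":0,"az":0,"fingers":1},{"dx":0,"dy":0,"dz":0,"ax":0,"ay":0,"az":0,"fingers":1}]'

```text
clock: 19.33
position: [0.6264, -0.1829, 0.2476]
eef_rot: [-104.3, 89.9, -28.2]
wrist_force: [-0.5, 2.6, 6.7]
grip_width: 0.047
```

apply_moves --moves '[{"dx":0,"dy":0,"dz":-0.5,"ax":0,"ay":0,"az":0,"fingers":1},{"dx":0,"dy":0,"dz":0,"ax":0,"ay":0,"az":0,"fingers":1}]'

```text
clock: 19.5
position: [0.6265, -0.1829, 0.2473]
eef_rot: [-100.7, 89.9, -24.7]
wrist_force: [-0.1, 3.6, 8.4]
grip_width: 0.0469
```

apply_moves --moves '[{"dx":0,"dy":0,"dz":-0.5,"ax":0,"ay":0,"az":0,"fingers":1},{"dx":0,"dy":0,"dz":0,"ax":0,"ay":0,"az":0,"fingers":1}]'

```text
clock: 19.67
position: [0.6265, -0.1829, 0.2471]
eef_rot: [-99.3, 89.9, -23.3]
wrist_force: [-1.7, 2.3, 9.7]
grip_width: 0.0471
```

apply_moves --moves '[{"dx":0,"dy":0,"dz":-0.4,"ax":0,"ay":0,"az":0,"fingers":1},{"dx":0,"dy":0,"dz":0,"ax":0,"ay":0,"az":0,"fingers":1}]'

```text
clock: 19.83
position: [0.6266, -0.1829, 0.2469]
eef_rot: [-98.3, 89.9, -22.2]
wrist_force: [-1.1, 2.8, 11.1]
grip_width: 0.0467
```

At the stop with about 15.7 N on the block. Releasing, then on to canister b.

apply_moves --moves '[{"dx":0,"dy":0,"dz":0,"ax":0,"ay":0,"az":0,"fingers":0},{"dx":0,"dy":0,"dz":0,"ax":0,"ay":0,"az":0,"fingers":0},{"dx":0,"dy":0,"dz":0,"ax":0,"ay":0,"az":0,"fingers":0},{"dx":0,"dy":0,"dz":0,"ax":0,"ay":0,"az":0,"fingers":0},{"dx":0,"dy":0,"dz":0,"ax":0,"ay":0,"az":0,"fingers":0}]'

```text
clock: 20.25
position: [0.6259, -0.1827, 0.2445]
eef_rot: [125.9, 89.9, -158.0]
wrist_force: [0.5, 0.4, -0.2]
grip_width: 0.0852
```

apply_moves --moves '[{"dx":0,"dy":0,"dz":20,"ax":0,"ay":0,"az":0,"fingers":0},{"dx":0,"dy":0,"dz":40,"ax":0,"ay":0,"az":0,"fingers":0},{"dx":-4,"dy":10,"dz":30,"ax":0,"ay":0,"az":0,"fingers":0},{"dx":-12,"dy":26,"dz":18,"ax":0,"ay":0,"az":0,"fingers":0},{"dx":-16,"dy":36,"dz":0,"ax":0,"ay":0,"az":0,"fingers":0}]'

```text
clock: 20.67
position: [0.5954, -0.1134, 0.3577]
eef_rot: [-96.1, 89.4, -20.3]
wrist_force: [1.1, 0.9, -0.2]
grip_width: 0.0856
```

apply_moves --moves '[{"dx":-17,"dy":37,"dz":0,"ax":0,"ay":0,"az":0,"fingers":0},{"dx":-17,"dy":37,"dz":0,"ax":0,"ay":0,"az":0,"fingers":0},{"dx":-17,"dy":37,"dz":0,"ax":0,"ay":0,"az":0,"fingers":0},{"dx":-17,"dy":37,"dz":0,"ax":0,"ay":0,"az":0,"fingers":0},{"dx":-17,"dy":37,"dz":0,"ax":0,"ay":0,"az":0,"fingers":0}]'

```text
clock: 21.08
position: [0.508, 0.0761, 0.353]
eef_rot: [-118.1, 90.0, -42.0]
wrist_force: [1.2, 0.5, 0.1]
grip_width: 0.0852
```

apply_moves --moves '[{"dx":-17,"dy":37,"dz":0,"ax":0,"ay":0,"az":0,"fingers":0},{"dx":-12,"dy":28,"dz":0,"ax":0,"ay":0,"az":0,"fingers":0},{"dx":-5,"dy":12,"dz":0,"ax":0,"ay":0,"az":0,"fingers":0},{"dx":-1,"dy":4,"dz":0,"ax":0,"ay":0,"az":0,"fingers":0},{"dx":0,"dy":0,"dz":0,"ax":0,"ay":0,"az":0,"fingers":0}]'

```text
clock: 21.5
position: [0.474, 0.1564, 0.353]
eef_rot: [-103.1, 90.0, -26.9]
wrist_force: [-0.4, -1.2, -0.3]
grip_width: 0.0851
```

apply_moves --moves '[{"dx":0,"dy":0,"dz":0,"ax":0,"ay":0,"az":0,"fingers":0},{"dx":0,"dy":0,"dz":0,"ax":0,"ay":0,"az":0,"fingers":0},{"dx":0,"dy":0,"dz":0,"ax":0,"ay":0,"az":0,"fingers":0},{"dx":0,"dy":0,"dz":0,"ax":0,"ay":0,"az":0,"fingers":0}]'

```text
clock: 21.83
position: [0.4747, 0.1545, 0.3529]
eef_rot: [-159.7, 90.0, -83.7]
wrist_force: [-0.4, 0.5, 0.6]
grip_width: 0.085
```

Run:
```python
from h import *
o=stat(76.2); c,im=look('w8'); print(rim(c,im,(.474,.155)))
t=imaging.camera_info('top'); ti=imaging.capture('top')[:,:,::-1].copy(); cv2.imwrite('pics/top2.png',ti)
```

```text
t 21.83 tcp [474.7 154.5 352.9] gp [474.7 154.5 197.9] turn [0.    0.    0.004] F [-0.37  0.54  0.58] w 0.085 q7 55.0
(array([0.47280627, 0.15608287]), np.float64(0.02468979032445859), 53, np.float64(0.0003702620408122057))
```

View pics/w8.png

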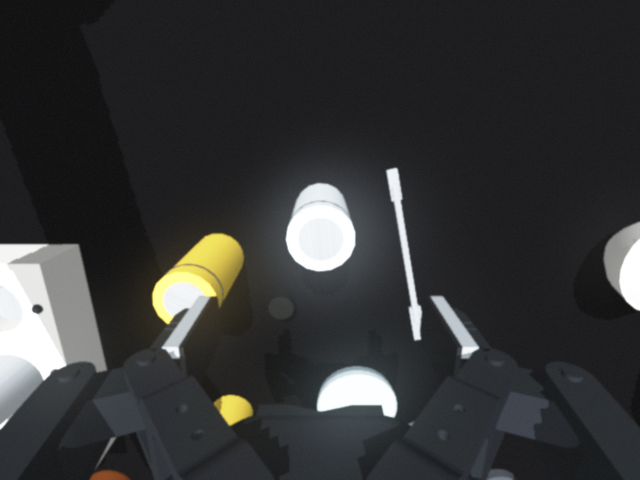

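The canister is at (321,237), right under the gripper, and the finger path clears the yellow one by about 30 mm. Grasp and weigh.

apply_moves --moves '[{"dx":-0.8,"dy":0.8,"dz":-25,"ax":0,"ay":0,"az":0,"fingers":0},{"dx":0,"dy":0,"dz":-38,"ax":0,"ay":0,"az":0,"fingers":0},{"dx":0,"dy":0,"dz":-35,"ax":0,"ay":0,"az":0,"fingers":0},{"dx":0,"dy":0,"dz":-20,"ax":0,"ay":0,"az":0,"fingers":0},{"dx":0,"dy":0,"dz":-6,"ax":0,"ay":0,"az":0,"fingers":0}]'

```text
clock: 22.35
position: [0.4722, 0.1557, 0.2257]
eef_rot: [127.3, 89.6, -156.6]
wrist_force: [0.4, -0.1, 0.0]
grip_width: 0.0848
```

apply_moves --moves '[{"dx":0,"dy":0,"dz":0,"ax":0,"ay":0,"az":0,"fingers":0},{"dx":0,"dy":0,"dz":0,"ax":0,"ay":0,"az":0,"fingers":0},{"dx":0,"dy":0,"dz":0,"ax":0,"ay":0,"az":0,"fingers":1},{"dx":0,"dy":0,"dz":0,"ax":0,"ay":0,"az":0,"fingers":1},{"dx":0,"dy":0,"dz":0,"ax":0,"ay":0,"az":0,"fingers":1}]'

```text
clock: 22.77
position: [0.4739, 0.1567, 0.2303]
eef_rot: [-53.6, 89.9, 22.5]
wrist_force: [-0.2, -0.1, 1.4]
grip_width: 0.0514
```

apply_moves --moves '[{"dx":0,"dy":0,"dz":0,"ax":0,"ay":0,"az":0,"fingers":1},{"dx":0,"dy":0,"dz":0,"ax":0,"ay":0,"az":0,"fingers":1},{"dx":0,"dy":0,"dz":0,"ax":0,"ay":0,"az":0,"fingers":1},{"dx":0,"dy":0,"dz":0,"ax":0,"ay":0,"az":0,"fingers":1}]'

```text
clock: 23.1
position: [0.4739, 0.1565, 0.2305]
eef_rot: [-59.0, 89.9, 17.0]
wrist_force: [-1.1, -1.4, 7.0]
grip_width: 0.0469
```

apply_moves --moves '[{"dx":0,"dy":0,"dz":8,"ax":0,"ay":0,"az":0,"fingers":1},{"dx":0,"dy":0,"dz":24,"ax":0,"ay":0,"az":0,"fingers":1},{"dx":0,"dy":0,"dz":35,"ax":0,"ay":0,"az":0,"fingers":1},{"dx":0,"dy":0,"dz":35,"ax":0,"ay":0,"az":0,"fingers":1},{"dx":0,"dy":0,"dz":13,"ax":0,"ay":0,"az":0,"fingers":1}]'

```text
clock: 23.52
position: [0.4743, 0.1568, 0.349]
eef_rot: [-52.6, 89.6, 23.4]
wrist_force: [-0.2, -0.0, -1.3]
grip_width: 0.0466
```

apply_moves --moves '[{"dx":0,"dy":0,"dz":0,"ax":0,"ay":0,"az":0,"fingers":1},{"dx":0,"dy":0,"dz":0,"ax":0,"ay":0,"az":0,"fingers":1},{"dx":0,"dy":0,"dz":0,"ax":0,"ay":0,"az":0,"fingers":1},{"dx":0,"dy":0,"dz":0,"ax":0,"ay":0,"az":0,"fingers":1}]'

```text
clock: 23.85
position: [0.4728, 0.1563, 0.3426]
eef_rot: [127.1, 89.8, -156.8]
wrist_force: [-0.7, 0.5, -1.8]
grip_width: 0.0465
```

Run:
```python
from h import *
weigh(8);o=stat(76.2)
```

```text
Fz [-1.76 -1.24 -1.08 -2.04 -2.14 -1.92 -0.61 -1.64] mean -1.55257104530313
t 24.25 tcp [473.4 156.5 343.7] gp [473.3 156.4 188.7] turn [ 0.    -0.     0.002] F [-0.13  0.95 -0.92] w 0.0468 q7 55.0
```

It reads 1.55 N, so this is the empty one and goes in well 1. The target grasp point is (480.6, -147.0), a shift of (+7.3, -303.4), passing above the yellow decoy with about 18 mm to spare.

apply_moves --moves '[{"dx":0,"dy":-10,"dz":8,"ax":0,"ay":0,"az":0,"fingers":1},{"dx":0,"dy":-26,"dz":2,"ax":0,"ay":0,"az":0,"fingers":1},{"dx":1,"dy":-38,"dz":0,"ax":0,"ay":0,"az":0,"fingers":1},{"dx":1,"dy":-38,"dz":0,"ax":0,"ay":0,"az":0,"fingers":1},{"dx":1,"dy":-38,"dz":0,"ax":0,"ay":0,"az":0,"fingers":1}]'

```text
clock: 24.67
position: [0.4761, 0.0044, 0.3548]
eef_rot: [-73.9, 89.9, 2.2]
wrist_force: [0.7, 0.2, -2.0]
grip_width: 0.0468
```

apply_moves --moves '[{"dx":1,"dy":-38,"dz":0,"ax":0,"ay":0,"az":0,"fingers":1},{"dx":1,"dy":-38,"dz":-5,"ax":0,"ay":0,"az":0,"fingers":1},{"dx":1,"dy":-34,"dz":-10,"ax":0,"ay":0,"az":0,"fingers":1},{"dx":1,"dy":-24,"dz":-12,"ax":0,"ay":0,"az":0,"fingers":1},{"dx":0.3,"dy":-12,"dz":-12,"ax":0,"ay":0,"az":0,"fingers":1}]'

```text
clock: 25.08
position: [0.4801, -0.1442, 0.3157]
eef_rot: [-121.2, 89.8, -45.4]
wrist_force: [-0.0, 0.3, -1.2]
grip_width: 0.0469
```

apply_moves --moves '[{"dx":0,"dy":-7,"dz":-10,"ax":0,"ay":0,"az":0,"fingers":1},{"dx":0,"dy":-0.4,"dz":-10,"ax":0,"ay":0,"az":0,"fingers":1},{"dx":0,"dy":0,"dz":-4,"ax":0,"ay":0,"az":0,"fingers":1},{"dx":0,"dy":0,"dz":0,"ax":0,"ay":0,"az":0,"fingers":1},{"dx":0,"dy":0,"dz":0,"ax":0,"ay":0,"az":0,"fingers":1}]'

```text
clock: 25.5
position: [0.481, -0.1457, 0.2911]
eef_rot: [26.1, 90.0, 102.3]
wrist_force: [-0.1, 0.8, -2.0]
grip_width: 0.0468
```

apply_moves --moves '[{"dx":0,"dy":0,"dz":0,"ax":0,"ay":0,"az":0,"fingers":1},{"dx":0,"dy":0,"dz":0,"ax":0,"ay":0,"az":0,"fingers":1}]'

```text
clock: 25.67
position: [0.4811, -0.1462, 0.2916]
eef_rot: [-72.5, 89.9, 3.6]
wrist_force: [1.1, 0.1, -0.2]
grip_width: 0.0468
```

Run:
```python
from h import *
o=stat(76.2)
```

```text
t 25.67 tcp [ 481.1 -146.2  291.6] gp [ 481.3 -146.2  136.6] turn [-0.     0.001  0.001] F [ 1.06  0.12 -0.24] w 0.0468 q7 96.0
```

apply_moves --moves '[{"dx":-0.3,"dy":-0.6,"dz":-5,"ax":0,"ay":0,"az":0,"fingers":1},{"dx":0,"dy":0,"dz":-4,"ax":0,"ay":0,"az":0,"fingers":1},{"dx":0,"dy":0,"dz":-2,"ax":0,"ay":0,"az":0,"fingers":1},{"dx":0,"dy":0,"dz":-1.5,"ax":0,"ay":0,"az":0,"fingers":1},{"dx":0,"dy":0,"dz":-1.5,"ax":0,"ay":0,"az":0,"fingers":1}]'

```text
clock: 26.08
position: [0.4804, -0.1475, 0.2767]
eef_rot: [95.2, 90.0, 171.3]
wrist_force: [-0.4, 0.4, -0.2]
grip_width: 0.047
```

apply_moves --moves '[{"dx":0,"dy":0,"dz":-1,"ax":0,"ay":0,"az":0,"fingers":1},{"dx":0,"dy":0,"dz":-1,"ax":0,"ay":0,"az":0,"fingers":1},{"dx":0,"dy":0,"dz":-1,"ax":0,"ay":0,"az":0,"fingers":1},{"dx":0,"dy":0,"dz":-1,"ax":0,"ay":0,"az":0,"fingers":1},{"dx":0,"dy":0,"dz":-1,"ax":0,"ay":0,"az":0,"fingers":1}]'

```text
clock: 26.5
position: [0.4805, -0.1473, 0.272]
eef_rot: [-37.3, 90.0, 38.8]
wrist_force: [0.1, 1.5, 0.2]
grip_width: 0.0473
```

Run:
```python
from h import *
o=stat(76.2)
```

```text
t 26.5 tcp [ 480.5 -147.3  272. ] gp [ 480.6 -147.3  117. ] turn [-0.     0.     0.002] F [0.1  1.52 0.18] w 0.0473 q7 96.0
```

Going in cleanly; continuing.

apply_moves --moves '[{"dx":0,"dy":0.4,"dz":-1,"ax":0,"ay":0,"az":0,"fingers":1},{"dx":0,"dy":0,"dz":-1.5,"ax":0,"ay":0,"az":0,"fingers":1},{"dx":0,"dy":0,"dz":-1.5,"ax":0,"ay":0,"az":0,"fingers":1},{"dx":0,"dy":0,"dz":-1.5,"ax":0,"ay":0,"az":0,"fingers":1},{"dx":0,"dy":0,"dz":-1.5,"ax":0,"ay":0,"az":0,"fingers":1}]'

```text
clock: 26.92
position: [0.4804, -0.1472, 0.2648]
eef_rot: [145.9, 90.0, -138.0]
wrist_force: [-0.7, 0.7, -1.1]
grip_width: 0.0466
```

apply_moves --moves '[{"dx":0,"dy":0,"dz":-1,"ax":0,"ay":0,"az":0,"fingers":1},{"dx":0,"dy":0,"dz":-1,"ax":0,"ay":0,"az":0,"fingers":1},{"dx":0,"dy":0,"dz":-1,"ax":0,"ay":0,"az":0,"fingers":1},{"dx":0,"dy":0,"dz":-1,"ax":0,"ay":0,"az":0,"fingers":1},{"dx":0,"dy":0,"dz":-1,"ax":0,"ay":0,"az":0,"fingers":1}]'

```text
clock: 27.33
position: [0.4805, -0.1472, 0.2601]
eef_rot: [-83.1, 90.0, -7.0]
wrist_force: [-1.3, 0.1, 3.8]
grip_width: 0.0466
```

Run:
```python
from h import *
o=stat(76.2)
```

```text
t 27.33 tcp [ 480.5 -147.2  260.1] gp [ 480.5 -147.2  105.1] turn [0.    0.    0.002] F [-1.31  0.1   3.84] w 0.0466 q7 97.0
```

apply_moves --moves '[{"dx":-0.3,"dy":0,"dz":-1,"ax":0,"ay":0,"az":0,"fingers":1},{"dx":0,"dy":0,"dz":-1,"ax":0,"ay":0,"az":0,"fingers":1},{"dx":0,"dy":0,"dz":-1,"ax":0,"ay":0,"az":0,"fingers":1},{"dx":0,"dy":0,"dz":-1,"ax":0,"ay":0,"az":0,"fingers":1},{"dx":0,"dy":0,"dz":-1,"ax":0,"ay":0,"az":0,"fingers":1}]'

```text
clock: 27.75
position: [0.4804, -0.1472, 0.2557]
eef_rot: [-76.3, 89.9, -0.2]
wrist_force: [0.1, 0.4, 6.8]
grip_width: 0.0469
```

apply_moves --moves '[{"dx":0,"dy":0,"dz":-1,"ax":0,"ay":0,"az":0,"fingers":1},{"dx":0,"dy":0,"dz":-1,"ax":0,"ay":0,"az":0,"fingers":1},{"dx":0,"dy":0,"dz":-1,"ax":0,"ay":0,"az":0,"fingers":1},{"dx":0,"dy":0,"dz":0,"ax":0,"ay":0,"az":0,"fingers":1}]'

```text
clock: 28.08
position: [0.4803, -0.1472, 0.2526]
eef_rot: [-74.9, 89.9, 1.2]
wrist_force: [-0.9, 0.9, 5.1]
grip_width: 0.0468
```

apply_moves --moves '[{"dx":0,"dy":0,"dz":-0.8,"ax":0,"ay":0,"az":0,"fingers":1},{"dx":0,"dy":0,"dz":-0.8,"ax":0,"ay":0,"az":0,"fingers":1},{"dx":0,"dy":0,"dz":0,"ax":0,"ay":0,"az":0,"fingers":1}]'

```text
clock: 28.33
position: [0.4804, -0.1472, 0.251]
eef_rot: [-76.2, 89.9, -0.1]
wrist_force: [-1.1, 0.8, 6.2]
grip_width: 0.0468
```

Run:
```python
from h import *
o=stat(76.2)
```

```text
t 28.33 tcp [ 480.4 -147.2  251. ] gp [ 480.5 -147.2   96. ] turn [0.    0.001 0.002] F [-1.09  0.82  6.25] w 0.0468 q7 97.0
```

apply_moves --moves '[{"dx":0,"dy":0,"dz":-0.8,"ax":0,"ay":0,"az":0,"fingers":1},{"dx":0,"dy":0,"dz":-0.8,"ax":0,"ay":0,"az":0,"fingers":1},{"dx":0,"dy":0,"dz":-0.6,"ax":0,"ay":0,"az":0,"fingers":1},{"dx":0,"dy":0,"dz":0,"ax":0,"ay":0,"az":0,"fingers":1}]'

```text
clock: 28.67
position: [0.4804, -0.1473, 0.2489]
eef_rot: [-77.4, 89.9, -1.3]
wrist_force: [-0.5, 0.8, 7.2]
grip_width: 0.0473
```

apply_moves --moves '[{"dx":0,"dy":0,"dz":-0.6,"ax":0,"ay":0,"az":0,"fingers":1},{"dx":0,"dy":0,"dz":-0.4,"ax":0,"ay":0,"az":0,"fingers":1},{"dx":0,"dy":0,"dz":0,"ax":0,"ay":0,"az":0,"fingers":1}]'

```text
clock: 28.92
position: [0.4804, -0.1472, 0.2479]
eef_rot: [-75.0, 89.9, 1.1]
wrist_force: [-1.7, 0.6, 5.5]
grip_width: 0.0471
```

apply_moves --moves '[{"dx":0,"dy":0,"dz":-0.5,"ax":0,"ay":0,"az":0,"fingers":1},{"dx":0,"dy":0,"dz":0,"ax":0,"ay":0,"az":0,"fingers":1}]'

```text
clock: 29.08
position: [0.4804, -0.1472, 0.2474]
eef_rot: [-77.5, 89.9, -1.4]
wrist_force: [-1.0, -0.2, 7.0]
grip_width: 0.0467
```

apply_moves --moves '[{"dx":0,"dy":0,"dz":-0.5,"ax":0,"ay":0,"az":0,"fingers":1},{"dx":0,"dy":0,"dz":0,"ax":0,"ay":0,"az":0,"fingers":1}]'

```text
clock: 29.25
position: [0.4805, -0.1473, 0.2471]
eef_rot: [-76.0, 89.9, 0.0]
wrist_force: [-1.6, 0.0, 8.8]
grip_width: 0.0469
```

apply_moves --moves '[{"dx":0,"dy":0,"dz":-0.5,"ax":0,"ay":0,"az":0,"fingers":1},{"dx":0,"dy":0,"dz":0,"ax":0,"ay":0,"az":0,"fingers":1}]'

```text
clock: 29.42
position: [0.4805, -0.1473, 0.2468]
eef_rot: [-73.1, 89.9, 3.0]
wrist_force: [-2.0, 1.7, 10.4]
grip_width: 0.0466
```

apply_moves --moves '[{"dx":0,"dy":0,"dz":-0.5,"ax":0,"ay":0,"az":0,"fingers":1},{"dx":0,"dy":0,"dz":0,"ax":0,"ay":0,"az":0,"fingers":1}]'

```text
clock: 29.58
position: [0.4805, -0.1474, 0.2465]
eef_rot: [-73.4, 89.9, 2.7]
wrist_force: [-2.5, 1.0, 11.8]
grip_width: 0.0471
```

apply_moves --moves '[{"dx":0,"dy":0,"dz":-0.4,"ax":0,"ay":0,"az":0,"fingers":1},{"dx":0,"dy":0,"dz":0,"ax":0,"ay":0,"az":0,"fingers":1}]'

```text
clock: 29.75
position: [0.4805, -0.1474, 0.2463]
eef_rot: [-71.2, 89.9, 4.9]
wrist_force: [-3.3, 0.9, 13.8]
grip_width: 0.0465
```

At the stop with about 15 N. Releasing and retreating to where the cameras can see the block.

apply_moves --moves '[{"dx":0,"dy":0,"dz":0,"ax":0,"ay":0,"az":0,"fingers":0},{"dx":0,"dy":0,"dz":0,"ax":0,"ay":0,"az":0,"fingers":0},{"dx":0,"dy":0,"dz":0,"ax":0,"ay":0,"az":0,"fingers":0},{"dx":0,"dy":0,"dz":0,"ax":0,"ay":0,"az":0,"fingers":0},{"dx":0,"dy":0,"dz":0,"ax":0,"ay":0,"az":0,"fingers":0}]'

```text
clock: 30.17
position: [0.48, -0.1471, 0.2446]
eef_rot: [99.7, 90.0, 175.8]
wrist_force: [-0.4, 0.5, 0.7]
grip_width: 0.0854
```

apply_moves --moves '[{"dx":0,"dy":0,"dz":20,"ax":0,"ay":0,"az":0,"fingers":0},{"dx":0,"dy":0,"dz":40,"ax":0,"ay":0,"az":0,"fingers":0},{"dx":8,"dy":10,"dz":40,"ax":0,"ay":0,"az":0,"fingers":0},{"dx":18,"dy":24,"dz":40,"ax":0,"ay":0,"az":0,"fingers":0},{"dx":22,"dy":30,"dz":25,"ax":0,"ay":0,"az":0,"fingers":0}]'

```text
clock: 30.58
position: [0.5233, -0.0912, 0.4047]
eef_rot: [-96.1, 89.8, -20.3]
wrist_force: [1.5, -0.5, -0.6]
grip_width: 0.0853
```

apply_moves --moves '[{"dx":22,"dy":30,"dz":10,"ax":0,"ay":0,"az":0,"fingers":0},{"dx":16,"dy":20,"dz":0,"ax":0,"ay":0,"az":0,"fingers":0},{"dx":6,"dy":8,"dz":0,"ax":0,"ay":0,"az":0,"fingers":0},{"dx":0,"dy":0,"dz":0,"ax":0,"ay":0,"az":0,"fingers":0},{"dx":0,"dy":0,"dz":0,"ax":0,"ay":0,"az":0,"fingers":0}]'

```text
clock: 31.0
position: [0.567, -0.0318, 0.4101]
eef_rot: [124.0, 89.9, -159.9]
wrist_force: [-0.5, -1.0, 0.0]
grip_width: 0.0854
```

apply_moves --moves '[{"dx":0,"dy":0,"dz":0,"ax":0,"ay":0,"az":0,"fingers":0},{"dx":0,"dy":0,"dz":0,"ax":0,"ay":0,"az":0,"fingers":0},{"dx":0,"dy":0,"dz":0,"ax":0,"ay":0,"az":0,"fingers":0}]'

```text
clock: 31.25
position: [0.5669, -0.0328, 0.4109]
eef_rot: [134.3, 90.0, -149.7]
wrist_force: [0.2, 0.6, -0.1]
grip_width: 0.0855
```

Run:
```python
from h import *
o=stat(76.2); c,im=look('w9')
s=imaging.camera_info('scene'); si=imaging.capture('scene')[:,:,::-1].copy(); cv2.imwrite('pics/s9.png',si)
W=[(.4802,-.147),(.553,-.165),(.6258,-.183)]
for X in W:
  for n,cc,i in(('w',c,im),('s',s,si)):
    try: r=rim(cc,i,X,.113); print(n,r[0].round(4),r[1].round(4),r[2])
    except Exception as e: print(n,'fail')
cv2.imwrite('pics/s9c.png',cv2.resize(si[200:420,140:340],None,fx=2.7,fy=2.7,interpolation=cv2.INTER_CUBIC))
```

```text
t 31.25 tcp [566.9 -32.8 410.9] gp [566.8 -32.8 255.9] turn [ 0.    -0.001  0.004] F [ 0.21  0.63 -0.11] w 0.0855 q7 79.0
w [ 0.4797 -0.1475] 0.0238 36
s [ 0.479  -0.1496] 0.0241 48
w [ 0.5518 -0.1643] 0.0239 36
s [ 0.5507 -0.1659] 0.0242 49
w [ 0.624  -0.1834] 0.0236 31
s [ 0.624  -0.1852] 0.0242 48
```

View pics/s9c.png

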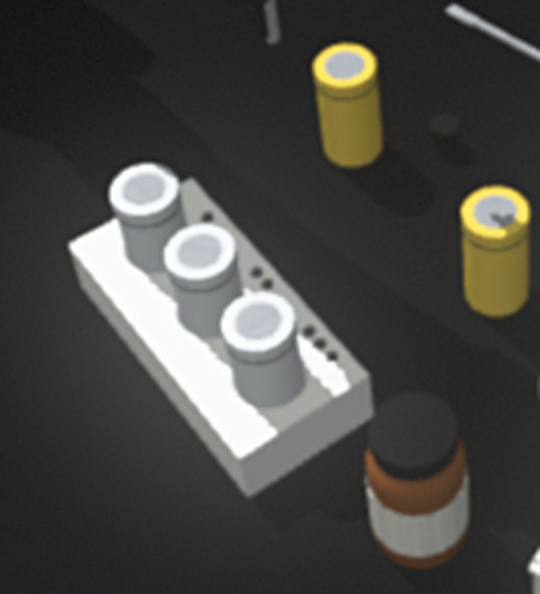

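View pics/w9.png

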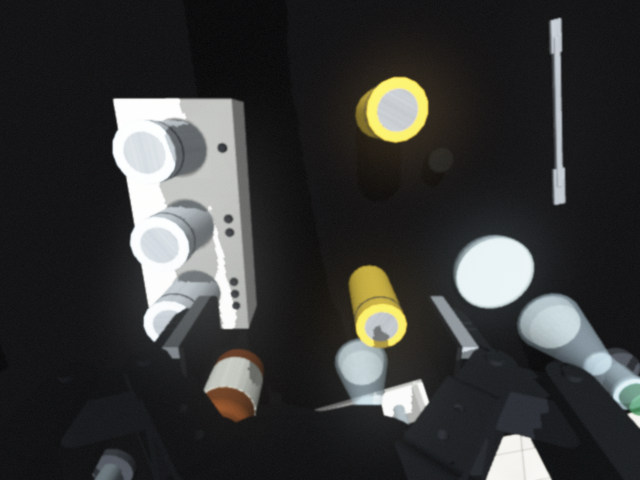

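All three canisters stand upright and level beside their one, two and three studs, at scene-crop pixels (145,190), (200,255) and (258,325). The bottom-stop heights also agree within 0.2 mm. Handing in.

```bash
python3 -c "
from cell import workorder
print(workorder.finish_job())"
```

```text
the job is handed in; nothing more can be done
None
```

I weighed each canister by lifting it, placed all three in their wells, pressed the plates down and let go. I handed the job in after about 31 s; it reports no verdict.

| Well | Canister | Weight reading | Peak load on the block (estimated from the wrist force) |
|---|---|---|---|
| 1 stud | b, empty | about 1.55 N | about 15 N |
| 2 studs | a, aluminium core | about 2.9 N | about 14 N |
| 3 studs | c, steel core | about 4.6 N | about 16 N |

**Plates:** On each press the force rose sharply at the end. The three stop heights, worked out from the tool position, agreed within about 0.2 mm, so I take all three plates to be on their stops. I could not read the plate joints directly.

**Last pictures:** All three canisters stood upright and level, with nothing visibly disturbed and the gripper well clear. I did not measure how far the bystanders had moved.

**Disagreements:** The scene and wrist cameras differed by about 2 mm in canister position, by nearly the same offset for all three, which fits the stated calibration error. The wrist view of wells 1 and 3 was partly blocked just before the steel canister went in. I placed that one from the earlier measurements and the side force.

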